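# Draw the hinge packer out of the drawer and put it with the order

### The job

Take the long channel-shaped steel hinge packer out of the open drawer: raise its front end over the drawer front and draw it out endwise from under the cabinet top. Lay it flat in the empty side of the order tray beside the friction stay, setting it down rather than dropping it, and then push the drawer fully shut. Do not knock the lamp over the drawer, leave the other packer in the drawer, and leave the other things where they are.

Things in the scene. Friction and masses are not known exactly. Their poses are not given: they have to be found in the camera images.
- packer_mid (a point): Centre (also half-way up) of the packer to take: straight pressed-steel channel, open side down, 240 mm long, 20 mm wide, 14 mm high, about 0.12 kg. x runs along it towards its rear end (into the cabinet), y across it, z up. It lies on the drawer floor in either of the two lanes, its rear half under the cabinet top. Gripped across its 20 mm width.
- packer_front (a point): Middle of the packer's front end face (the end nearest the drawer front), 120 mm from the centre, at half height. At the start it is 4 to 24 mm behind the inner face of the drawer front.
- packer_rear (a point): Middle of the packer's rear end face, 120 mm from the centre, at half height; at the start it is about 130 mm inside the cabinet.
- unit: Low cabinet fixed on the counter, 300 mm deep (x), 236 mm wide (y), 75 mm high, open at its front. Origin: centre of its underside. Its x axis points from the open front to the back, so the drawer comes out towards -x; the front edge of cabinet sides and top is at x = -150 mm. The top panel is 8 mm thick, its underside 67 mm above the counter.
- drawer (a joint): How far the drawer is out, in m: 0 fully shut, 0.125 fully open against its stop (it comes no further). It starts nearly or quite fully open and slides with about 2 N of friction; it stays where it is left.
- drawer_floor (a point): Middle of the drawer's inner floor, 14 mm above the counter; axes as the cabinet's (x to the back). The inside is 278 mm long (x) and 208 mm wide (y), with side walls 32 mm high over the floor and a divider 4 mm thick and 12 mm high along its middle, which makes two lanes 102 mm wide.
- drawer_lip (a point): Middle of the top edge of the drawer front, a plain upright panel 6 mm thick and 232 mm wide; its top edge is 50 mm above the counter, 36 mm above the drawer floor.
- drawer_pull (a point): Middle of the flat outer face of the drawer's pull, a level bar 100 mm wide and 16 mm high whose face is 30 mm in front of the drawer front, its middle 32 mm above the counter. Pushing this face towards the cabinet shuts the drawer.
- lamp: Strip lamp fixed to the cabinet, over the open drawer; same origin and axes as the cabinet. The strip spans x -202 to -232 mm, y -125 to +125 mm, 225 to 245 mm above the counter, on two 10 mm arms at y = +-112 mm from the cabinet's top at x = -135 mm. It blocks a hand coming straight down on the packer; a hand leaning some 20 to 50 degrees outwards (away from the cabinet) passes it.
- tray_floor (a point): Middle of the inner floor of the order tray, 3 mm above the counter; the tray is fixed, of white sheet steel, inside 304 mm long (its x) and 154 mm wide (its y), walls 3 mm thick, rim 18 mm above the counter.
- tray_space (a point): Middle of the tray's empty side, on the tray's floor (3 mm above the counter), where the packer is to lie along the tray's length; axes as tray_floor. The friction stay lies along the tray's other (+y) long side.
- friction_stay: Friction stay (window hinge), flat steel bar 220 x 18 mm, 8 mm high with its arms and slide, lying in the tray along its +y long wall, its centre about 50 mm from the tray's middle line. Origin under its centre. To be left in place.
- flat_packer: The other packer: flat steel strip 200 x 26 x 5 mm, lying in the other lane of the drawer. Origin under its centre, x along it. Stays in the drawer.
- glass_square: Smoked glass square 120 x 120 x 6 mm lying on the cabinet's top. Origin under its centre. To be left in place.
- fanlight_handle: Cream window handle, base 72 x 18 mm, lever at 20 to 30 mm height, lying on the cabinet's top. Origin under the base. To be left in place.
- casement_peg: Bronze casement peg, foot 56 x 16 mm, 35 mm high, on the counter beyond the drawer and tray. Origin under its centre. To be left in place.
- bumper_stop: Black rubber bumper, 36 mm across, 28 mm high, on the front part of the cabinet top. Origin under its centre. To be left in place.
Not all that is in view belongs to the job. Leave any black look-alike of the part that bears packer_mid alone. Leave any pink look-alike of the flat_packer alone.

How it is judged:
By the outcome, as a careful person would: the job done as asked, in the order asked, and still so for the second after the job is handed in, with the robot touching nothing.
It also fails if it takes over 58 s, if anything falls off the work surface, if the arm or the gripper's body presses on something with over 40 N, if the wrist force passes 120 N, or if a joint passes its speed limit or range.

### The arm

A 6-joint arm with a two-finger parallel gripper is mounted at the origin on the work surface. World frame = base frame: x ahead of the robot, y to its left, z up, the work surface at z = 0. Lengths are in m, angles in rad, forces in N, time in s.
With the tool pointing down it reaches from about 0.35 to 0.725 m from the base axis. Payload 4.3 kg.
Tool frame: the origin (TCP) lies at the very end of the fingers, on their centre line; the grasp point (between the pads) lies arm.grip_depth behind it (arm.grip_depth is the distance from the TCP to the grasp point, in m); z points along the fingers, y is the direction in which the jaws open and shut (so a half turn about z gives the same grasp; the last joint's range is limited). The gripper opens to 85 mm and grips with 20 to 120 N. Pads are 22 mm wide; open, the fingers measure 114 mm over their backs; the gripper's body (76 mm by 85 mm) begins 54 mm behind the grasp point. The pads swing forward as they close: fully open they stand 13 mm farther back than shut.
Start: joints at [1.201, 0.377, 0.081, 1.274, 0, 1.46], TCP at [0.148, 0.556, 0.231] pointing down, gripper open.
Joint ranges: [-2.72, 2.72], [-0.84, 1.66], [-1.02, 1.22], [-1.77, 2.12], [-1.37, 1.28], [-3.14, 3.14]. Speed limits (rad/s): [2.57, 2.57, 3.14, 3.14, 3.14, 3.14].

### API

Orientations are given as a unit quaternion [w, x, y, z].
In Python, from bench import arm, eyes, boxes_of, outline_of gives the robot as it stands.
- The arm moves only by the shell command python3 -m creep 'ROWS' [FORCE]. ROWS is JSON, a list of rows, each an object of numbers: "hand": the closure, from 0 (fully open) to 1 (shut); "tx", "ty", "tz": the shift along the tool's x, y, z in m; "yaw": the turn about the tool's z in degrees. In form: [{"hand": .., "tx": .., "ty": .., "tz": .., "yaw": ..}, ...]. A call has 1 to 20 rows; each row shifts and turns the commanded pose from where the row before left it, along the tool's axes as they then stand; what a row does not reach is not made up. A row lasts 1/10 s, in which the tool goes at most 50 mm and 8.59 degrees, less where a joint would pass 70% of its speed; a pose out of reach is approached as far as the arm can. A call is refused whole if a number of a shift passes 0.05 or a number of a turn 8.59, either way. A call with a gripper value outside its range is refused whole. The fingers move at their own pace and stop on an object; FORCE is the grip in N (left out, the last holds). Time passes only in rows, so rows that do not move let the fingers close. It gives the time, the measured TCP pose, the force and the opening at its end, in the units of the state.
- arm.get_state(): the state, without advancing time (a new reading comes with each control period).
- eyes.snapshot(name): name is "scene" or "top" or "wrist"; returns the picture (420x560x3 uint8, red, green, blue); there is no depth.
- eyes.camera_params(name): a dict with "vfov" (degrees; the focal length in pixels is half the picture's height over the tangent of half this angle, whatever the lens; pixels are square), "cx", "cy" (the principal point, pixels), "k1" (the pictures are not rectified: a ray, as slopes to the right and down, at radius r is drawn at 1 + k1 r^2 times it, then the intrinsics apply), "cam_to_world" (4x4, takes a point from camera to world coordinates); the wrist camera has in their place "T_tool_cam" (4x4, takes a point from camera to tool coordinates, whose origin is the TCP and whose axes are the flange's). Camera axes: x right, y down, z forward; pixel columns grow to the right and rows downward; lengths in m; the calibration is good to about 2 mm. A picture is of the moment at which its call begins: read the wrist's pose just before it. camera_params takes no time and is no camera call.
- arm.job_done(): hands the job in, once; it reports no verdict.
Trained networks look in the newest picture that a camera, given by its name, has taken for a name from the list of things; names that differ only in an ending like _2 or _b are one class to them, and where a whole thing is asked for, a point or a joint stands for the part that bears it (a point fixed in the world has none). Each returns a list of dicts, best first, with "confidence" (0 to 1); they miss things now and then, are a little off and sometimes report something else, mostly with a low value. They report only what shows in the picture. A call takes as long as a camera call. They do not tell look-alikes from the thing itself.
- boxes_of(target, camera): "location" ([x, y, z] in m, in the coordinates of the camera as it stood for that picture, good to about 4 mm: the middle of the surface that is visible of it).
- outline_of(target, camera): "pixels" (420x560 bool, what is visible of it).
The state is a dict: "t": time; "q": joint angles; "joint_vel": joint speeds; "joint_torque": joint torques, N m; "tool_pos": TCP position; "tool_rot": TCP orientation; "ft_force": force on the tool from outside, world axes, zero at the start; "moment": the same for the moment, N m; "grip_width": finger opening in m.
Only numpy, scipy, OpenCV 4.12 (cv2) and the standard library are available. Lean on these libraries where they do the work, as an engineer would, in place of code of your own. Each camera call takes 0.05 s, during which the arm holds its last target.

## Working session

There is one attempt and no reset: what is moved stays moved. The work goes in short steps, Python scripts to look and compute and a shell command to move; the robot and the scene stay as the last step left them, time stands still between calls to the robot, and variables do not carry over. Pictures are saved under pics/ and viewed, and the job is handed in when it is done.

```bash
ls -la; mkdir -p pics
python3 - <<'E'
from bench import arm, eyes, boxes_of, outline_of
import cv2,numpy as np
print(arm.get_state(), arm.grip_depth)
for c in ["scene","top","wrist"]:
    im=eyes.snapshot(c); cv2.imwrite(f"pics/{c}0.png",im[...,::-1]); print(c,eyes.camera_params(c))
E
```

```text
total 12
drwxr-xr-x  3 agent agent 4096 Dec  7 04:37 .
drwxr-xr-x 23 root  root  4096 Dec  7 04:37 ..
drwxr-xr-x  2 agent agent 4096 Dec  7 04:37 pics
{'t': 0.0, 'q': array([ 1.20069740e+00,  3.78051137e-01,  7.96420522e-02,  1.27436528e+00,
       -1.14388240e-05,  1.46050323e+00]), 'joint_vel': array([-1.00863348e-03,  2.91200134e-04,  2.27203351e-03, -1.87661503e-03,
       -1.34088820e-04,  5.24340269e-05]), 'joint_torque': array([ 1.85683439e-04, -4.63604951e+01,  2.69874108e+01,  2.07466300e-02,
       -1.22237802e-05,  1.88100483e-05]), 'tool_pos': array([0.14747672, 0.55511057, 0.23037391]), 'tool_rot': array([-2.29725509e-04,  1.29537807e-01,  9.91573990e-01, -9.61986265e-04]), 'ft_force': array([-0.11715155, -0.7811418 , -0.71787886]), 'moment': array([-0.0431955 , -0.04194642, -0.02372295]), 'grip_width': 0.08539899740894999} 0.0187
scene {'vfov': 45.62218898734046, 'cx': 280.8118763185419, 'cy': 205.9342906724788, 'k1': 0.025454196000367076, 'cam_to_world': array([[-0.27202599,  0.59284551, -0.75798157,  1.3932085 ],
       [ 0.96205258,  0.18504053, -0.20053635,  0.33747
[... 370 characters left out ...]
2.88030977e-02, -3.37430167e-04,
         8.80312880e-02],
       [-1.74879581e-03, -7.23746770e-02, -9.97375981e-01,
         1.35707744e+00],
       [ 0.00000000e+00,  0.00000000e+00,  0.00000000e+00,
         1.00000000e+00]])}
wrist {'vfov': 69.55059287982306, 'cx': 281.79700431550384, 'cy': 215.04547429680431, 'k1': -0.02342662371958004, 'T_tool_cam': array([[ 6.00604663e-05, -9.52055663e-01, -3.05924846e-01,
         7.77334481e-02],
       [ 9.99999998e-01,  5.34298460e-05,  3.00475060e-05,
        -7.14669985e-04],
       [-1.22613808e-05, -3.05924848e-01,  9.52055664e-01,
        -1.43083951e-01],
       [ 0.00000000e+00,  0.00000000e+00,  0.00000000e+00,
         1.00000000e+00]])}
```

View pics/scene0.png

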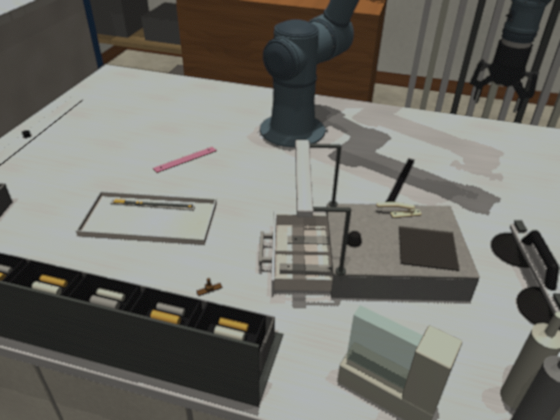

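View pics/top0.png

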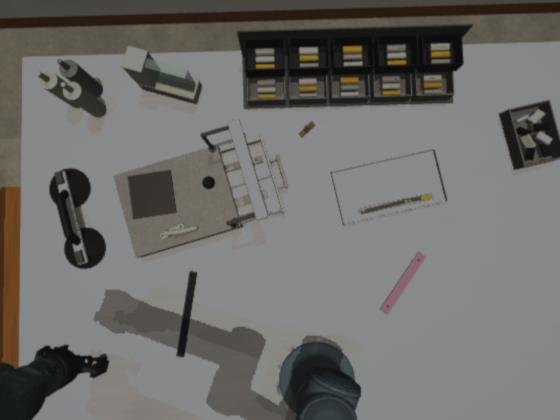

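View pics/wrist0.png

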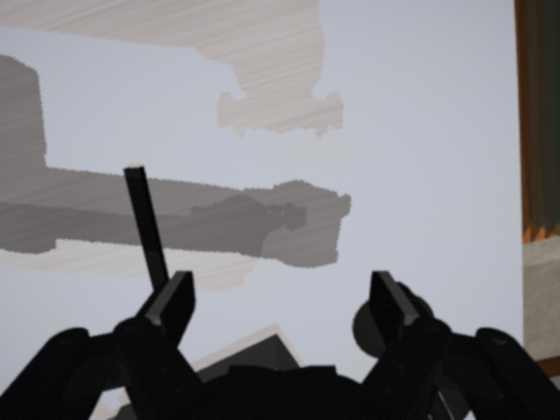

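The scene camera shows the drawer at about px (300,255) with the lamp over it, the tray at (150,217), the black look-alike at (400,180) on the counter, and the pink strip at (185,160). The packer itself should be one of the steel bars in the drawer. Next I'll run the networks.

```bash
cat > h.py <<'E'
from bench import arm, eyes, boxes_of, outline_of
import cv2,numpy as np
from scipy.spatial.transform import Rotation as R
def q2R(q): return R.from_quat([q[1],q[2],q[3],q[0]]).as_matrix()
def T_tool():
    s=arm.get_state(); T=np.eye(4); T[:3,:3]=q2R(s['tool_rot']); T[:3,3]=s['tool_pos']; return T
def camT(c,T=None):
    p=eyes.camera_params(c)
    if 'cam_to_world' in p: return p['cam_to_world'],p
    return (T_tool() if T is None else T)@p['T_tool_cam'],p
def K(p):
    f=210/np.tan(np.radians(p['vfov']/2)); return f
def ray(c,uv,T=None):
    Tc,p=camT(c,T); f=K(p); d=np.array([(uv[0]-p['cx'])/f,(uv[1]-p['cy'])/f]); r=np.linalg.norm(d)
    u=r
    for _ in range(30): u=r/(1+p['k1']*u*u)
    if r>0: d=d*u/r
    return Tc[:3,3], Tc[:3,:3]@np.array([d[0],d[1],1.])
def onz(c,uv,z,T=None):
    o,d=ray(c,uv,T); return o+d*(z-o[2])/d[2]
def proj(c,P,T=None):
    Tc,p=camT(c,T); f=K(p); P=np.atleast_2d(P); X=(P-Tc[:3,3])@Tc[:3,:3]; d=X[:,:2]/X[:,2:]; s=1+p['k1']*(d**2).sum(1,keepdims=True)
    return d*s*f+[p['cx'],p['cy']]
def find(n,c,T=None):
    Tc,_=camT(c,T); return [(round(b['confidence'],2),(Tc[:3,:3]@np.array(b['location'])+Tc[:3,3]).round(4)) for b in boxes_of(n,c)]
def crop(c,u0,v0,u1,v1,s,name,im=None):
    im=eyes.snapshot(c) if im is None else im
    cv2.imwrite(f"pics/{name}.png",cv2.resize(im[v0:v1,u0:u1],None,fx=s,fy=s,interpolation=cv2.INTER_CUBIC)[...,::-1]); return im
E
python3 - <<'E'
from h import *
print([a for a in dir(arm) if a[0]!='_'])
im1=crop('scene',230,130,370,300,4 if False else 3.4,'s1')
im2=crop('top',180,100,320,250,4,'t1')
for n in ['packer_mid','flat_packer','drawer_pull','unit','lamp','tray_floor','friction_stay','casement_peg','bumper_stop']:
    for c in ['scene','top']:
        print(n,c,[ (a,b.tolist(),proj(c,b)[0].round().tolist()) for a,b in find(n,c)][:4])
E
```

```text
['Unreachable', 'get_state', 'grip_depth', 'job_done']
packer_mid scene [(0.94, [0.6239, 0.1877, 0.0252], [303.0, 268.0]), (0.85, [0.2016, 0.3651, 0.0133], [400.0, 180.0])]
packer_mid top [(0.63, [0.5351, 0.2792, 0.0764], [211.0, 192.0]), (0.62, [0.1939, 0.361, 0.0158], [187.0, 315.0]), (0.47, [0.6179, 0.2108, 0.028], [237.0, 165.0])]
flat_packer scene [(0.72, [0.2696, -0.2631, 0.0076], [183.0, 157.0]), (0.61, [0.5244, 0.1715, 0.0173], [306.0, 240.0])]
flat_packer top [(0.72, [0.5193, 0.1939, 0.0178], [244.0, 199.0]), (0.57, [0.2648, -0.2522, 0.0057], [401.0, 283.0])]
drawer_pull scene [(0.92, [0.5727, 0.165, 0.0155], [298.0, 253.0])]
drawer_pull top [(0.93, [0.5773, 0.1552, 0.0158], [257.0, 179.0])]
unit scene [(0.96, [0.588, 0.2955, 0.0738], [356.0, 251.0])]
unit top [(0.75, [0.533, 0.279, 0.0795], [211.0, 193.0]), (0.42, [0.4251, 0.3704, 0.1063], [176.0, 233.0]), (0.26, [0.5191, 0.1965, 0.0187], [243.0, 199.0])]
lamp scene [(0.91, [0.6187, 0.192, 0.2433], [311.0, 187.0])]
lamp top [(0.88, [0.5732, 0.1771, 0.2442], [242.0, 168.0])]
tray_floor scene [(0.81, [0.5527, -0.2283, 0.0091], [148.0, 218.0]), (0.7, [0.5744, 0.1659, 0.0194], [298.0, 253.0])]
tray_floor top [(0.97, [0.5478, -0.2296, 0.001], [389.0, 186.0])]
friction_stay scene [(0.78, [0.4969, -0.2396, 0.0086], [154.0, 204.0])]
friction_stay top [(0.95, [0.489, -0.2436, 0.0046], [395.0, 205.0])]
casement_peg scene [(0.68, [0.7296, 0.0063, 0.0036], [208.0, 291.0])]
casement_peg top [(0.59, [0.7188, 0.008, 0.0041], [306.0, 130.0])]
bumper_stop scene [(0.48, [0.5746, 0.2829, 0.0948], [352.0, 239.0])]
bumper_stop top [(0.5, [0.56, 0.2808, 0.1011], [209.0, 182.0])]
```

```bash
python3 -m creep '[{"hand":0}]' 2>&1 | head; ls pics
```

```text
validation failed for argument at $[0]...
s1.png
scene0.png
t1.png
top0.png
wrist0.png
```

View pics/s1.png

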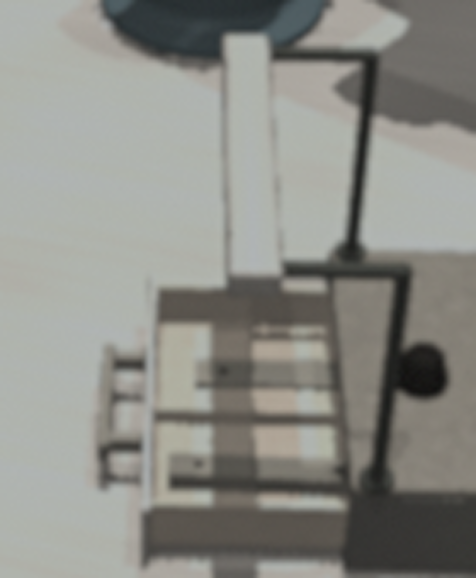

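View pics/t1.png

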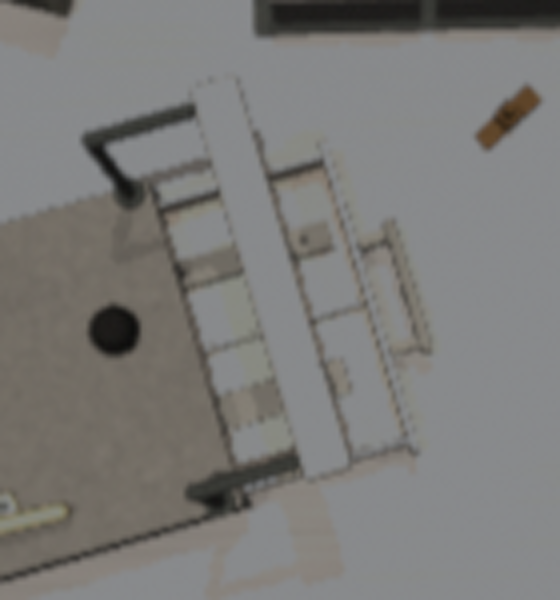

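Things that could be taken for the packer, by scene pixel:
- (303,268): the steel bar with a visible side wall, in the drawer lane at larger x.
- (306,240): the flat strip, which has no side wall, in the other lane.
- (400,180): the black bar on the counter.
- (183,157): the pink strip.

In the crop, only (303,268) is a steel channel in the drawer, so I choose that one. Next I'll work out the cabinet pose precisely and get close views.

```bash
python3 - <<'E'
from h import *
im=eyes.snapshot('scene'); crop('scene',320,195,480,305,5,'s2',im); crop('scene',255,205,355,300,6,'s3',im)
im=eyes.snapshot('top'); crop('top',105,130,265,265,5,'t2',im); crop('top',320,140,460,235,5.5,'t3',im)
E
python3 -m creep '[{"hand":0,"tx":0,"ty":0,"tz":0,"yaw":0}]'
```

```text
t: 1.35
tool_pos: [0.1477, 0.5557, 0.2313]
tool_rot: [0.0, 0.13, 0.992, 0.0]
ft_force: [-1.0, -0.6, 1.0]
grip_width: 0.0855
```

View pics/s2.png

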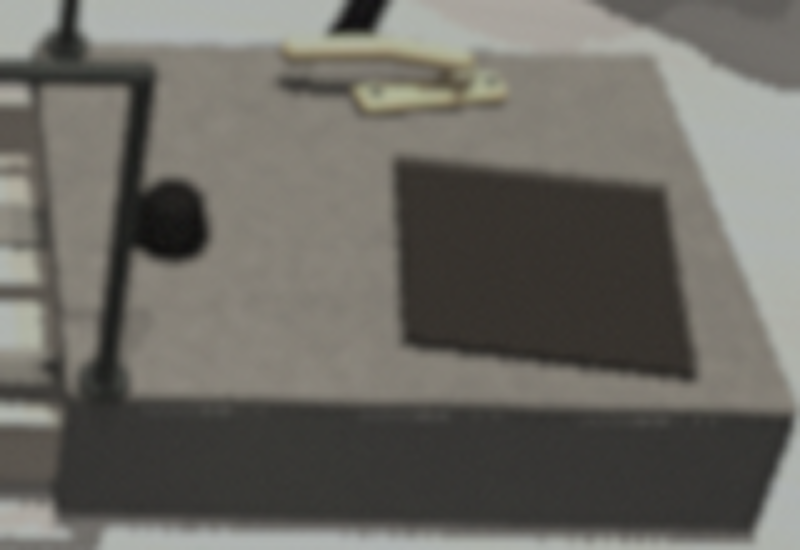

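View pics/s3.png

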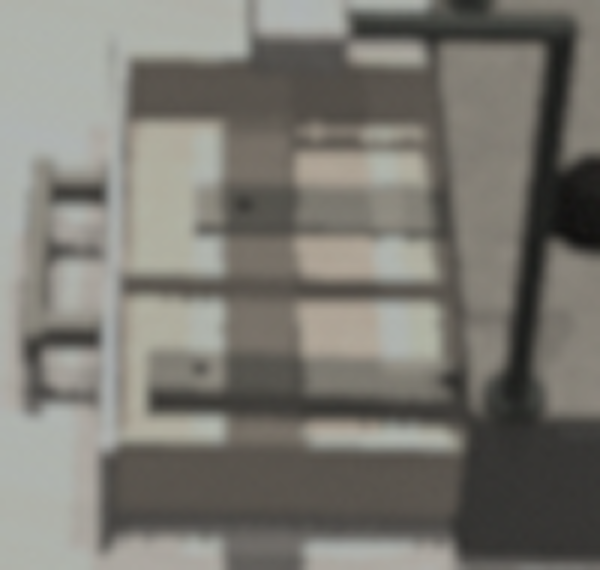

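View pics/t2.png

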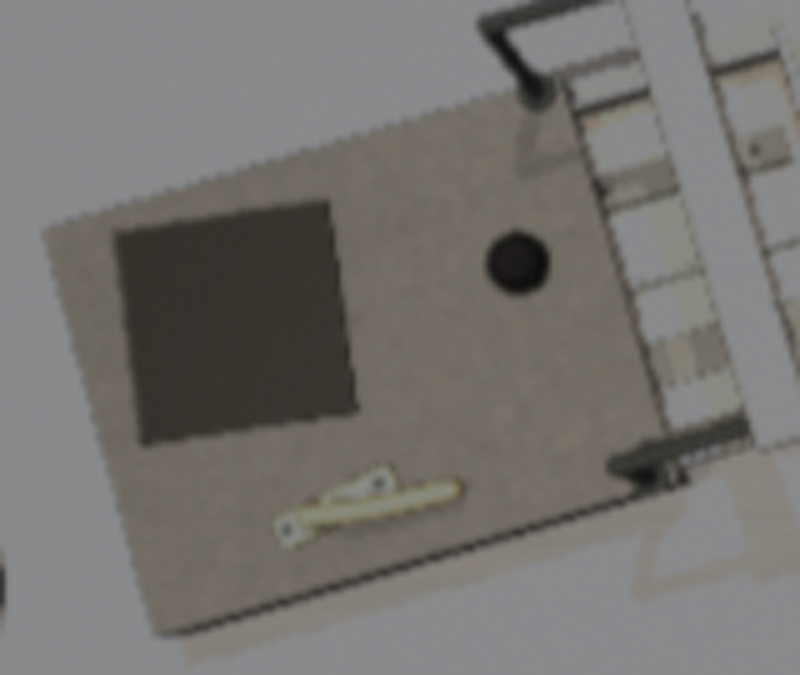

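View pics/t3.png

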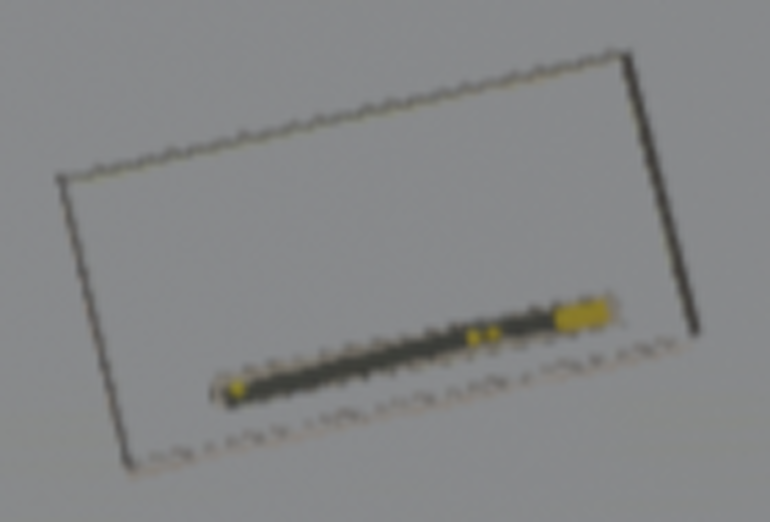

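Run:
```python
from h import *
from scipy.optimize import least_squares
obs=[]
def a(c,off,s,px,P): obs.append((c,np.array(px)/s+np.array(off)-0.5+0.5/s,np.array(P)))
T=('top',(105,130),5); S=('scene',(320,195),5)
a(*T,(42,230),(.15,-.118,.075)); a(*T,(562,82),(-.15,-.118,.075)); a(*T,(158,635),(.15,.118,.075)); a(*T,(668,485),(-.15,.118,.075))
a(*S,(652,55),(.15,.118,.075)); a(*S,(790,412),(.15,-.118,.075)); a(*S,(62,405),(-.15,-.118,.075)); a(*S,(752,530),(.15,-.118,0)); a(*S,(58,520),(-.15,-.118,0))
def tr(p,P): 
    c,s=np.cos(p[2]),np.sin(p[2]); return np.array([p[0]+c*P[0]-s*P[1],p[1]+s*P[0]+c*P[1],P[2]])
def res(p): return np.concatenate([proj(c,tr(p,P))[0]-px for c,px,P in obs])
r=least_squares(res,[.53,.29,1.8],loss='soft_l1'); print('unit',r.x.round(4),np.degrees(r.x[2]),r.fun.reshape(-1,2).round(1).tolist())
u=r.x; np.save('unit.npy',u)
obs=[]
T=('top',(320,140),5.5)
for px,P in zip([(62,178),(628,52),(695,332),(128,468)],[(-.155,-.08,.018),(.155,-.08,.018),(.155,.08,.018),(-.155,.08,.018)]): a(*T,px,P)
r=least_squares(res,[.54,-.23,-1.3]); print('tray',r.x.round(4),np.degrees(r.x[2]),r.fun.reshape(-1,2).round(1).tolist()); np.save('tray.npy',r.x)
def inv(p,W):
    c,s=np.cos(p[2]),np.sin(p[2]); d=np.array(W[:2])-p[:2]; return np.array([c*d[0]+s*d[1],-s*d[0]+c*d[1]])
print('stay in tray',inv(r.x,(.489,-.2436)),inv(r.x,(.4969,-.2396)))
# drawer points
def pt(c,off,s,px,z): return inv(u,onz(c,np.array(px)/s+np.array(off)-.5,z)).round(4)
S3=('scene',(255,205),6)
print('pack front top near corner',pt(*S3,(150,390),.028),'far',pt(*S3,(150,352),.028))
print('pack at edge', pt(*S3,(455,403),.028),pt(*S3,(445,362),.028))
print('flat front',pt(*S3,(197,228),.019),pt(*S3,(197,187),.019))
print('lip near end top',pt(*S3,(105,453),.05)); print('lip far',pt(*S3,(133,62),.05))
T1=('top',(180,100),4)
print('lip top view',pt(*T1,(412,450),.05),pt(*T1,(325,145),.05),'pull',pt(*T1,(392,222),.04),pt(*T1,(430,350),.04))
print('pack top', pt(*T1,(325,222),.028),pt(*T1,(332,250),.028))
print('lamp', pt(*T1,(235,78),.245),pt(*T1,(195,88),.245),pt(*T1,(350,465),.245),pt(*T1,(305,475),.245))
```

```text
unit [0.5156 0.374  1.834 ] 105.08128059195633 [[0.1, -0.4], [0.0, -1.6], [-0.4, 0.5], [2.7, -1.0], [0.0, -0.3], [1.8, -0.3], [0.8, -2.6], [0.1, 0.6], [-1.4, -1.1]]
tray [ 0.5452 -0.225  -1.3788] -79.00225992980677 [[11.6, 52.6], [13.5, 52.0], [-12.2, -52.5], [-13.1, -54.0]]
stay in tray [ 0.00755908 -0.05867222] [ 0.00513963 -0.05015423]
pack front top near corner [-0.2591 -0.0658] far [-0.2594 -0.0463]
pack at edge [-0.1478 -0.0686] [-0.1502 -0.0477]
flat front [-0.2419  0.0319] [-0.242   0.0561]
lip near end top [-0.2745 -0.1181]
lip far [-0.2688  0.0959]
lip top view [-0.2708  0.1137] [-0.2742 -0.112 ] pull [-0.3043 -0.0472] [-0.3037  0.0486]
pack top [-0.2586 -0.0632] [-0.2576 -0.0423]
lamp [-0.2293 -0.1221] [-0.2043 -0.1232] [-0.2289  0.1231] [-0.2015  0.1211]
```

The cabinet fit is good: yaw is 105.1° and the packer's front end is at unit (-0.259, -0.056). The moves have no tilt axis, so I need to see how the arm behaves at the edge of its reach. I'll travel to azimuth 105° over free counter, turning the hand on the way.

```bash
python3 -m creep '[{"hand":0,"tx":0.03,"ty":0,"tz":-0.01,"yaw":0},{"hand":0,"tx":0.04,"ty":0,"tz":-0.01,"yaw":0},{"hand":0,"tx":0.04,"ty":0,"tz":0,"yaw":0},{"hand":0,"tx":0.04,"ty":0,"tz":0,"yaw":0},{"hand":0,"tx":0.04,"ty":0,"tz":0,"yaw":0},{"hand":0,"tx":0.04,"ty":0,"tz":0,"yaw":0},{"hand":0,"tx":0.04,"ty":0,"tz":0,"yaw":0},{"hand":0,"tx":0.04,"ty":0,"tz":0,"yaw":0},{"hand":0,"tx":0.03,"ty":0,"tz":0,"yaw":0}]'
python3 -m creep '[{"hand":0.4,"tx":0.02,"ty":0.035,"tz":0,"yaw":0},{"hand":0.4,"tx":0.02,"ty":0.035,"tz":0,"yaw":0},{"hand":0.4,"tx":0.02,"ty":0.035,"tz":0,"yaw":0}]'
python3 -m creep '[{"hand":0.4,"tx":0,"ty":0,"tz":0,"yaw":0}]'; python3 -c "
from h import *
s=arm.get_state();print(s['q'].round(3),q2R(s['tool_rot'])[:,2].round(3))"
```

```text
t: 2.25
tool_pos: [-0.1834, 0.6433, 0.2511]
tool_rot: [-0.0, 0.129, 0.992, 0.0]
ft_force: [-0.2, 0.3, -0.4]
grip_width: 0.0855
t: 2.55
tool_pos: [-0.2066, 0.739, 0.2506]
tool_rot: [-0.001, 0.129, 0.992, 0.003]
ft_force: [-0.3, 1.8, 0.2]
grip_width: 0.0513
t: 2.65
tool_pos: [-0.2063, 0.7409, 0.2452]
tool_rot: [-0.0, 0.129, 0.992, 0.001]
ft_force: [-0.2, 0.5, -2.3]
grip_width: 0.0514
[1.76  0.936 1.112 1.745 0.    2.02 ] [-0.001  0.002 -1.   ]
```

```bash
python3 -m creep '[{"hand":0.4,"tx":0.02,"ty":0.035,"tz":0,"yaw":0},{"hand":0.4,"tx":0.02,"ty":0.035,"tz":0,"yaw":0},{"hand":0.4,"tx":0.02,"ty":0.035,"tz":0,"yaw":0}]'
 python3 -c "
from h import *
s=arm.get_state();print(s['q'].round(3),q2R(s['tool_rot'])[:,2].round(3))"
python3 -m creep '[{"hand":0.4,"tx":0,"ty":0,"tz":-0.05,"yaw":0},{"hand":0.4,"tx":0,"ty":0,"tz":-0.05,"yaw":0},{"hand":0.4,"tx":0,"ty":0,"tz":-0.05,"yaw":0}]'
 python3 -c "
from h import *
s=arm.get_state();print(s['q'].round(3),q2R(s['tool_rot'])[:,2].round(3))"
```

```text
t: 2.95
tool_pos: [-0.2199, 0.7948, 0.2199]
tool_rot: [-0.015, 0.129, 0.991, 0.038]
ft_force: [-0.9, -0.6, 0.5]
grip_width: 0.0514
[1.762 1.018 1.213 1.685 0.004 2.022] [-0.02   0.079 -0.997]
t: 3.25
tool_pos: [-0.2058, 0.7422, 0.3453]
tool_rot: [-0.024, 0.129, 0.989, 0.062]
ft_force: [-0.8, 1.1, 1.7]
grip_width: 0.0513
[1.756 0.853 1.213 1.799 0.008 2.016] [-0.032  0.128 -0.991]
```

At the edge of reach the hand does tilt, in the direction I want (azimuth 104°), and it keeps the tilt. I'll continue.

```bash
python3 -m creep '[{"hand":0.4,"tx":0.025,"ty":0.043,"tz":0,"yaw":0},{"hand":0.4,"tx":0.025,"ty":0.043,"tz":0,"yaw":0},{"hand":0.4,"tx":0.025,"ty":0.043,"tz":0,"yaw":0},{"hand":0.4,"tx":0.025,"ty":0.043,"tz":0,"yaw":0}]'
 python3 -c "
from h import *
s=arm.get_state();print(s['q'].round(3),q2R(s['tool_rot'])[:,2].round(3))"
python3 -m creep '[{"hand":0.4,"tx":0,"ty":0,"tz":-0.05,"yaw":0},{"hand":0.4,"tx":0,"ty":0,"tz":-0.05,"yaw":0},{"hand":0.4,"tx":0,"ty":0,"tz":-0.05,"yaw":0}]'
 python3 -c "
from h import *
s=arm.get_state();print(s['q'].round(3),q2R(s['tool_rot'])[:,2].round(3))"
```

```text
t: 3.65
tool_pos: [-0.2304, 0.8339, 0.3105]
tool_rot: [-0.05, 0.128, 0.982, 0.127]
ft_force: [-0.2, 0.8, 0.6]
grip_width: 0.0506
[1.762 0.918 1.212 1.592 0.014 2.024] [-0.065  0.262 -0.963]
t: 3.95
tool_pos: [-0.2123, 0.764, 0.4314]
tool_rot: [-0.057, 0.128, 0.979, 0.145]
ft_force: [0.3, 0.4, 0.9]
grip_width: 0.0515
[1.755 0.753 1.213 1.718 0.018 2.018] [-0.074  0.299 -0.951]
```

```bash
python3 -m creep '[{"hand":0.4,"tx":0.026,"ty":0.043,"tz":0,"yaw":0},{"hand":0.4,"tx":0.026,"ty":0.043,"tz":0,"yaw":0},{"hand":0.4,"tx":0.026,"ty":0.043,"tz":0,"yaw":0},{"hand":0.4,"tx":0.026,"ty":0.043,"tz":0,"yaw":0}]'
 python3 -c "
from h import *
s=arm.get_state();print(s['q'].round(3),q2R(s['tool_rot'])[:,2].round(3))"
python3 -m creep '[{"hand":0.4,"tx":0,"ty":0,"tz":0,"yaw":0}]'
 python3 -c "
from h import *
s=arm.get_state();M=q2R(s['tool_rot']);print(s['q'].round(3),M.round(3),np.degrees(np.arccos(-M[2,2])),np.degrees(np.arctan2(M[1,2],M[0,2])))"
```

```text
t: 4.35
tool_pos: [-0.2396, 0.8522, 0.4205]
tool_rot: [-0.083, 0.126, 0.965, 0.213]
ft_force: [-0.6, -0.2, -0.7]
grip_width: 0.0515
[1.766 0.807 1.212 1.516 0.021 2.031] [-0.107  0.432 -0.895]
t: 4.45
tool_pos: [-0.2397, 0.8523, 0.4189]
tool_rot: [-0.083, 0.126, 0.966, 0.212]
ft_force: [0.3, 0.1, -0.4]
grip_width: 0.0516
[1.766 0.808 1.213 1.516 0.021 2.031] [[-0.954  0.279 -0.107]
 [ 0.208  0.878  0.43 ]
 [ 0.214  0.388 -0.896]] 26.303815937779937 103.95641470426271
```

```bash
python3 -m creep '[{"hand":0.4,"tx":0,"ty":0,"tz":-0.05,"yaw":0},{"hand":0.4,"tx":0.026,"ty":0.043,"tz":0,"yaw":0},{"hand":0.4,"tx":0.026,"ty":0.043,"tz":0,"yaw":0},{"hand":0.4,"tx":0,"ty":0,"tz":0,"yaw":0}]'
 python3 -c "
from h import *
s=arm.get_state();M=q2R(s['tool_rot']);print(s['q'].round(3),M.round(3),np.degrees(np.arccos(-M[2,2])),np.degrees(np.arctan2(M[1,2],M[0,2])))"
```

```text
t: 4.85
tool_pos: [-0.2447, 0.8635, 0.4637]
tool_rot: [-0.098, 0.125, 0.955, 0.251]
ft_force: [0.5, -0.9, -0.6]
grip_width: 0.0511
[1.768 0.771 1.216 1.47  0.024 2.034] [[-0.95   0.288 -0.125]
 [ 0.189  0.843  0.504]
 [ 0.251  0.455 -0.855]] 31.292294725142753 103.9798503350383
```

Tilt is now 31° toward azimuth 104°. Next I'll travel high over to the front of the drawer.

```bash
python3 -m creep '[{"hand":0.4,"tx":-0.02,"ty":-0.0085,"tz":-0.0105,"yaw":0},{"hand":0.4,"tx":-0.04,"ty":-0.0168,"tz":-0.0206,"yaw":0},{"hand":0.4,"tx":-0.04,"ty":-0.0168,"tz":-0.0206,"yaw":0},{"hand":0.4,"tx":-0.04,"ty":-0.0168,"tz":-0.0206,"yaw":0},{"hand":0.4,"tx":-0.04,"ty":-0.0168,"tz":-0.0206,"yaw":0},{"hand":0.4,"tx":-0.04,"ty":-0.0168,"tz":-0.0206,"yaw":0},{"hand":0.4,"tx":-0.04,"ty":-0.0168,"tz":-0.0206,"yaw":0},{"hand":0.4,"tx":-0.04,"ty":-0.0168,"tz":-0.0206,"yaw":0},{"hand":0.4,"tx":-0.04,"ty":-0.0168,"tz":-0.0206,"yaw":0},{"hand":0.4,"tx":-0.04,"ty":-0.0168,"tz":-0.0206,"yaw":0},{"hand":0.4,"tx":-0.04,"ty":-0.0168,"tz":-0.0206,"yaw":0},{"hand":0.4,"tx":-0.04,"ty":-0.0168,"tz":-0.0206,"yaw":0},{"hand":0.4,"tx":-0.04,"ty":-0.0168,"tz":-0.0206,"yaw":0}]'
 python3 -c "
from h import *
s=arm.get_state();M=q2R(s['tool_rot']);print(s['q'].round(3),M.round(3),np.degrees(np.arccos(-M[2,2])),np.degrees(np.arctan2(M[1,2],M[0,2])))"
```

```text
t: 6.15
tool_pos: [0.1938, 0.4679, 0.4636]
tool_rot: [-0.099, 0.125, 0.955, 0.251]
ft_force: [1.4, 0.1, 0.1]
grip_width: 0.0514
[ 0.765 -0.065  0.019  1.362  0.468  1.095] [[-0.949  0.288 -0.126]
 [ 0.188  0.843  0.504]
 [ 0.251  0.455 -0.855]] 31.294830958017283 104.04765146685777
```

```bash
python3 -m creep '[{"hand":0.4,"tx":-0.04,"ty":-0.0168,"tz":-0.0206,"yaw":0},{"hand":0.4,"tx":-0.04,"ty":-0.0168,"tz":-0.0206,"yaw":0},{"hand":0.4,"tx":-0.04,"ty":-0.0168,"tz":-0.0206,"yaw":0},{"hand":0.4,"tx":-0.04,"ty":-0.0168,"tz":-0.0206,"yaw":0},{"hand":0.4,"tx":-0.04,"ty":-0.0168,"tz":-0.0206,"yaw":0},{"hand":0.4,"tx":-0.04,"ty":-0.0168,"tz":-0.0206,"yaw":0},{"hand":0.4,"tx":-0.04,"ty":-0.0168,"tz":-0.0206,"yaw":0},{"hand":0.4,"tx":-0.04,"ty":-0.0168,"tz":-0.0206,"yaw":0},{"hand":0.4,"tx":-0.04,"ty":-0.0168,"tz":-0.0206,"yaw":0},{"hand":0.4,"tx":-0.04,"ty":-0.0168,"tz":-0.0206,"yaw":0},{"hand":0.4,"tx":-0.04,"ty":-0.0168,"tz":-0.0206,"yaw":0},{"hand":0.4,"tx":-0.02,"ty":-0.008,"tz":-0.01,"yaw":0}]'
 python3 -c "
from h import *
s=arm.get_state();M=q2R(s['tool_rot']);print(s['q'].round(3),M.round(3),np.degrees(np.arccos(-M[2,2])),np.degrees(np.arctan2(M[1,2],M[0,2])))"
```

```text
t: 7.35
tool_pos: [0.5916, 0.1055, 0.439]
tool_rot: [-0.086, 0.13, 0.955, 0.253]
ft_force: [-0.6, 0.6, 0.4]
grip_width: 0.0515
[-0.185  0.675  1.002  2.115  0.5    0.031] [[-0.951  0.292 -0.099]
 [ 0.205  0.838  0.506]
 [ 0.231  0.461 -0.857]] 31.042919332368346 101.0498383862695
```

```bash
cat >> h.py <<'E'
U=np.load('unit.npy'); cU,sU=np.cos(U[2]),np.sin(U[2]); RU=np.array([[cU,-sU,0],[sU,cU,0],[0,0,1.]]); tU=np.array([U[0],U[1],0])
w2u=lambda W:RU.T@(np.array(W)-tU)
u2w=lambda P:RU@np.array(P)+tU
def yawneed(ax):  # unit-frame x axis -> yaw in deg so that tool x faces -ax horizontally
    M=T_tool()[:3,:3]; z=M[:,2]; y=np.cross(ax,z); y/=np.linalg.norm(y); x=np.cross(y,z)
    if x@ax>0: x,y=-x,-y
    l=M.T@x; return np.degrees(np.arctan2(l[1],l[0]))
def rel(Wt):  # tool-frame shift to world target
    T=T_tool(); return (T[:3,:3].T@(np.array(Wt)-T[:3,3])).round(4)
def st():
    T=T_tool(); s=arm.get_state(); print('t',round(s['t'],2),'q',s['q'].round(2),'unit',w2u(T[:3,3]).round(4),'zU',(RU.T@T[:3,2]).round(3),'yU',(RU.T@T[:3,1]).round(3),'w',round(s['grip_width'],4),'F',s['ft_force'].round(1))
E
python3 -c "
from h import *
st(); print(yawneed(RU[:,0]))"
```

```text
t 7.35 q [-0.18  0.68  1.    2.12  0.5   0.03] unit [-0.2791 -0.0035  0.439 ] zU [ 0.514 -0.036 -0.857] yU [ 0.733 -0.5    0.461] w 0.0515 F [-0.6  0.6  0.4]
-121.29121317821729
```

```bash
python3 -m creep '[{"hand":0.45,"tx":0,"ty":0,"tz":0,"yaw":-8.5},{"hand":0.45,"tx":0,"ty":0,"tz":0,"yaw":-8.5},{"hand":0.45,"tx":0,"ty":0,"tz":0,"yaw":-8.5},{"hand":0.45,"tx":0,"ty":0,"tz":0,"yaw":-8.5},{"hand":0.45,"tx":0,"ty":0,"tz":0,"yaw":-8.5},{"hand":0.45,"tx":0,"ty":0,"tz":0,"yaw":-8.5},{"hand":0.45,"tx":0,"ty":0,"tz":0,"yaw":-8.5},{"hand":0.45,"tx":0,"ty":0,"tz":0,"yaw":-8.5},{"hand":0.45,"tx":0,"ty":0,"tz":0,"yaw":-8.5},{"hand":0.45,"tx":0,"ty":0,"tz":0,"yaw":-8.5},{"hand":0.45,"tx":0,"ty":0,"tz":0,"yaw":-8.5},{"hand":0.45,"tx":0,"ty":0,"tz":0,"yaw":-8.5},{"hand":0.45,"tx":0,"ty":0,"tz":0,"yaw":-8.5},{"hand":0.45,"tx":0,"ty":0,"tz":0,"yaw":-8.5},{"hand":0.45,"tx":0,"ty":0,"tz":0,"yaw":-2.3},{"hand":0.45,"tx":0,"ty":0,"tz":0,"yaw":0}]'
python3 -c "
from h import *
st(); print(yawneed(RU[:,0])); 
zu=RU.T@T_tool()[:3,2]
for d in (.2,.12): print(d,rel(u2w(np.array([-.25,-.056,.018])-d*zu)))"
```

```text
t: 8.95
tool_pos: [0.5887, 0.1091, 0.4425]
tool_rot: [-0.179, 0.769, -0.58, -0.199]
ft_force: [0.3, 0.3, 0.3]
grip_width: 0.047
t 8.95 q [-0.18  0.67  1.    2.12  0.5  -2.09] unit [-0.2748 -0.0017  0.4425] zU [ 0.514 -0.037 -0.857] yU [-0.004  0.999 -0.045] w 0.047 F [0.3 0.3 0.3]
0.236927639543055
0.2 [ 0.1982 -0.0353  0.1785]
0.12 [ 0.1982 -0.0353  0.2585]
```

```bash
python3 -m creep '[{"hand":0.45,"tx":0.04,"ty":-0.007,"tz":0,"yaw":0},{"hand":0.45,"tx":0.04,"ty":-0.007,"tz":0,"yaw":0},{"hand":0.45,"tx":0.04,"ty":-0.007,"tz":0.01,"yaw":0},{"hand":0.45,"tx":0.04,"ty":-0.007,"tz":0.02,"yaw":0},{"hand":0.45,"tx":0.038,"ty":-0.007,"tz":0.03,"yaw":0},{"hand":0.45,"tx":0,"ty":0,"tz":0.04,"yaw":0},{"hand":0.45,"tx":0,"ty":0,"tz":0.04,"yaw":0},{"hand":0.45,"tx":0,"ty":0,"tz":0.04,"yaw":0},{"hand":0.45,"tx":0,"ty":0,"tz":0,"yaw":0}]'
python3 - <<'E'
from h import *
st(); T=T_tool(); im=eyes.snapshot('wrist'); cv2.imwrite('pics/w1.png',im[...,::-1])
for n in ['packer_mid','flat_packer','drawer_lip']: 
    print(n,[(a,w2u(b).round(4).tolist(),proj('wrist',b,T)[0].round().tolist()) for a,b in find(n,'wrist',T)])
E
```

```text
t: 9.85
tool_pos: [0.6465, 0.0509, 0.1787]
tool_rot: [-0.176, 0.768, -0.581, -0.205]
ft_force: [0.0, -0.5, -0.7]
grip_width: 0.0469
t 9.85 q [-0.25  0.74  0.42  1.52  0.49 -2.16] unit [-0.346  -0.0423  0.1787] zU [ 0.52  -0.026 -0.854] yU [-0.004  0.999 -0.033] w 0.0469 F [ 0.  -0.5 -0.7]
packer_mid [(0.92, [0.0596, 0.2948, 0.0126], [461.0, 310.0]), (0.58, [-0.1897, -0.0564, 0.0279], [274.0, 230.0]), (0.45, [-0.2299, 0.006, 0.0206], [328.0, 206.0])]
flat_packer [(0.58, [-0.185, 0.0478, 0.0194], [356.0, 230.0])]
drawer_lip [(0.94, [-0.2291, 0.0021, 0.0208], [324.0, 206.0])]
```

View pics/w1.png

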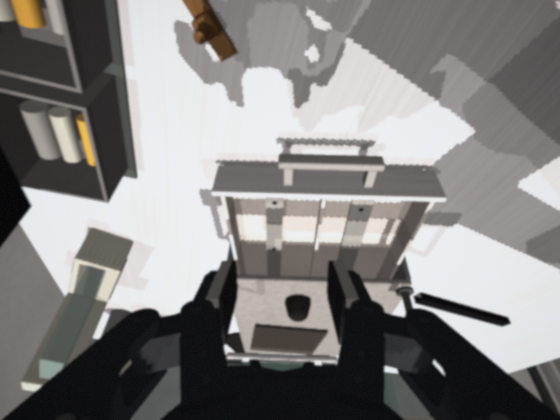

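The wrist view shows the drawer ahead, with the packer at about (274,205–245) in the left lane and the flat strip at (357,210). I'll look at a close crop.

Run:
```python
from h import *
im=cv2.imread('pics/w1.png')[...,::-1]; crop('wrist',205,140,455,285,3.2,'w1c',im)
```

```text
(no output)
```

View pics/w1c.png

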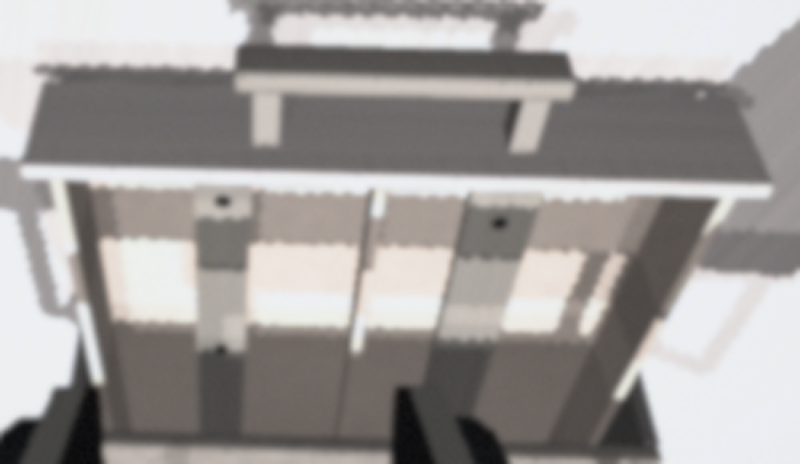

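Run:
```python
from h import *
T=T_tool()
f=lambda px,z:w2u(onz('wrist',np.array(px)/3.2+np.array([205,140])-.5,z,T)).round(4)[:2].tolist()
print('pack L/R', [f(p,.028) for p in [(193,220),(255,220),(197,300),(246,300),(200,425),(242,425)]])
print('lip outer top',[f(p,.05) for p in [(22,163),(770,182)]],'inner',f((100,182),.05))
print('pull face', [f(p,.04) for p in [(238,70),(572,80)]])
print('divider',[f(p,.026) for p in [(378,195),(357,345)]],'sidewall inner top',[f(p,.046) for p in [(68,195),(100,380)]])
print('flat',[f(p,.019) for p in [(470,210),(540,210)]])
```

```text
pack L/R [[-0.2307, -0.0782], [-0.232, -0.0552], [-0.1827, -0.0786], [-0.184, -0.0586], [-0.0844, -0.0809], [-0.0863, -0.0606]]
lip outer top [[-0.2784, -0.1293], [-0.2825, 0.1058]] inner [-0.2711, -0.1049]
pull face [[-0.3109, -0.0603], [-0.3115, 0.0389]]
divider [[-0.2456, -0.0113], [-0.1534, -0.011]] sidewall inner top [[-0.2603, -0.1176], [-0.1479, -0.1196]]
flat [[-0.2324, 0.0244], [-0.2339, 0.05]]
```

Run:
```python
from h import *
st(); T=T_tool(); im=eyes.snapshot('wrist'); st(); crop('wrist',205,140,455,285,3.2,'w2c',im)
im=eyes.snapshot('scene'); crop('scene',180,100,400,300,3.6,'s4',im)
f=lambda c,off,s,px,z:w2u(onz(c,np.array(px)/s+np.array(off)-.5,z)).round(4)[:2].tolist()
print('div scene',f('scene',(255,205),6,(130,281),.026),f('scene',(255,205),6,(440,290),.026))
print('div top',f('top',(180,100),4,(315,320),.026),f('top',(180,100),4,(365,308),.026),f('top',(180,100),4,(212,350),.026))
print('near side wall inner/outer top scene',f('scene',(255,205),6,(115,447),.046),f('scene',(255,205),6,(465,447),.046),'far',f('scene',(255,205),6,(133,62),.046),f('scene',(255,205),6,(430,68),.046))
```

```text
t 10.05 q [-0.25  0.74  0.44  1.52  0.49 -2.16] unit [-0.3529 -0.0496  0.1871] zU [ 0.511 -0.045 -0.858] yU [-0.001  0.999 -0.052] w 0.0467 F [ 0.1 -0.1  0.5]
t 10.1 q [-0.25  0.74  0.45  1.52  0.49 -2.16] unit [-0.3535 -0.0501  0.1873] zU [ 0.511 -0.046 -0.858] yU [-0.     0.999 -0.053] w 0.047 F [0.3 0.1 0.5]
div scene [-0.2676, -0.0064] [-0.1494, -0.0072]
div top [-0.2315, 0.0026] [-0.2684, 0.0046] [-0.1545, 0.0021]
near side wall inner/outer top scene [-0.2711, -0.1114] [-0.1484, -0.1074] far [-0.2688, 0.1008] [-0.1483, 0.1016]
```

View pics/s4.png

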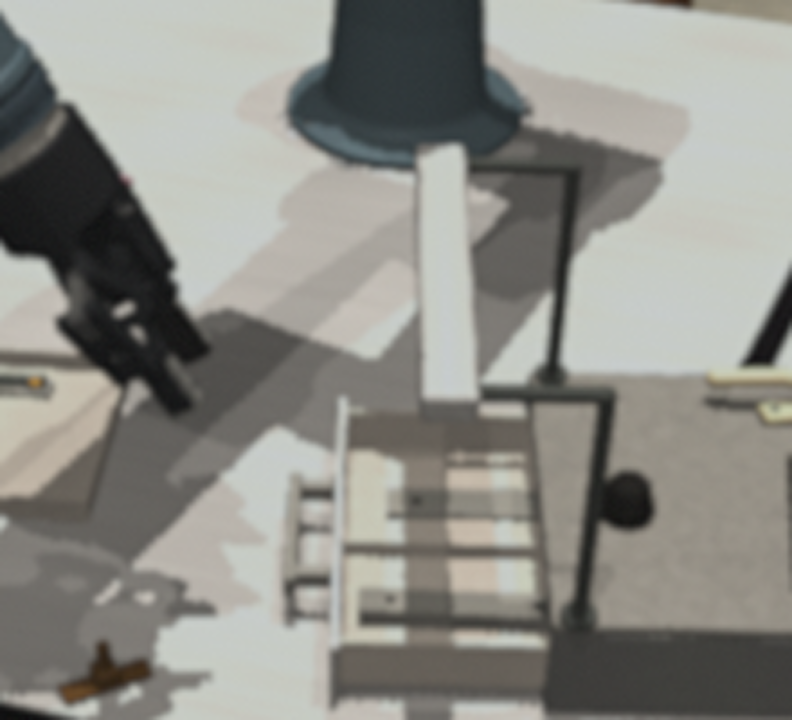

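View pics/w2c.png

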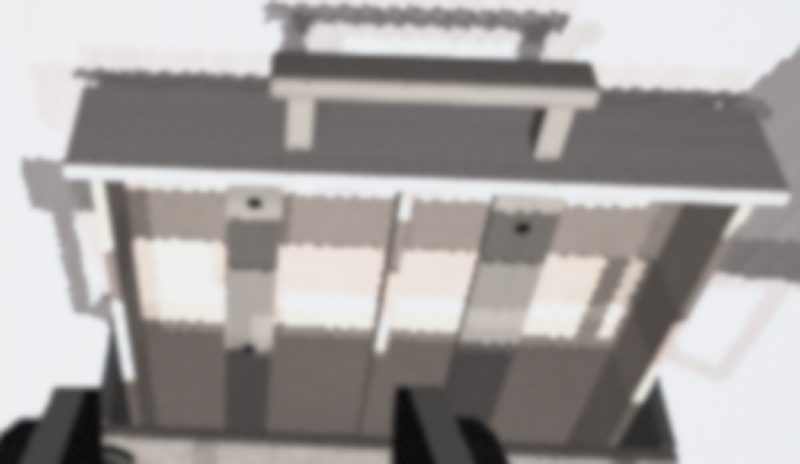

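```bash
python3 -m creep '[{"hand":0.45,"tx":0,"ty":0,"tz":0,"yaw":0},{"hand":0.45,"tx":0,"ty":0,"tz":0,"yaw":0},{"hand":0.45,"tx":0,"ty":0,"tz":0,"yaw":0}]'
python3 - <<'E'
from h import *
st(); T=T_tool(); np.save('T3.npy',T); im=eyes.snapshot('wrist'); st(); crop('wrist',205,140,455,285,3.2,'w3c',im);cv2.imwrite('pics/w3.png',im[...,::-1])
E
```

```text
t: 10.45
tool_pos: [0.6545, 0.0465, 0.1847]
tool_rot: [-0.18, 0.769, -0.581, -0.197]
ft_force: [0.2, -0.5, 0.3]
grip_width: 0.0474
t 10.45 q [-0.25  0.74  0.44  1.52  0.49 -2.16] unit [-0.3524 -0.0489  0.1847] zU [ 0.513 -0.042 -0.858] yU [-0.001  0.999 -0.049] w 0.0474 F [ 0.2 -0.5  0.3]
t 10.5 q [-0.25  0.74  0.44  1.52  0.49 -2.16] unit [-0.3522 -0.0487  0.1845] zU [ 0.513 -0.042 -0.857] yU [-0.001  0.999 -0.049] w 0.0473 F [ 0.7  0.1 -0.7]
```

View pics/w3c.png

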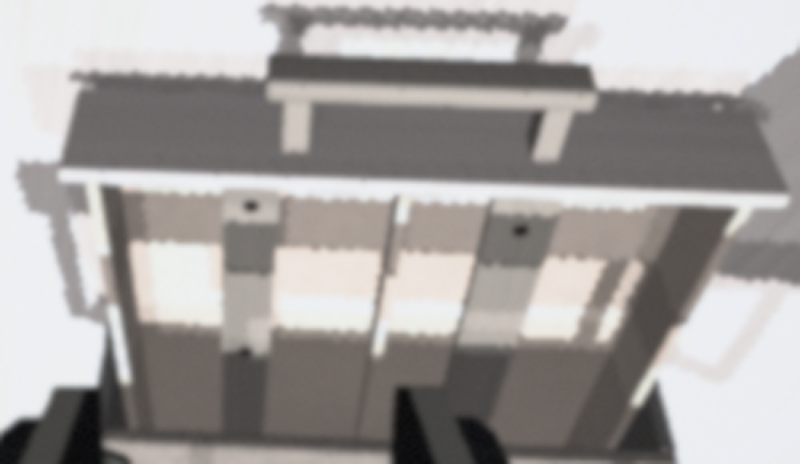

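Run:
```python
from h import *
T=np.load('T3.npy')
f=lambda px,z:w2u(onz('wrist',np.array(px)/3.2+np.array([205,140])-.5,z,T)).round(4)[:2].tolist()
print('pack L/R', [f(p,.028) for p in [(222,215),(284,215),(222,300),(272,300),(222,425),(265,425)]])
print('lip outer top',[f(p,.05) for p in [(60,168),(788,192)]],'inner',f((130,187),.05))
print('pull face top', [f(p,.04) for p in [(268,78),(597,92)]])
print('divider',[f(p,.026) for p in [(403,198),(380,350)]],'sidewall inner top',[f(p,.046) for p in [(102,190),(130,380)]])
print('cab front edge',[f(p,.075) for p in [(140,430),(640,450)]])
```

```text
pack L/R [[-0.2357, -0.0659], [-0.2369, -0.0434], [-0.1854, -0.0669], [-0.1867, -0.0467], [-0.0881, -0.0687], [-0.0899, -0.0481]]
lip outer top [[-0.2785, -0.1152], [-0.2796, 0.1128]] inner [-0.271, -0.0935]
pull face top [[-0.3093, -0.05], [-0.3083, 0.0477]]
divider [[-0.2459, -0.0014], [-0.1524, 0.0001]] sidewall inner top [[-0.265, -0.1039], [-0.1516, -0.1049]]
cab front edge [[-0.1611, -0.0963], [-0.1623, 0.0972]]
```

Now settled: the divider measures y≈0, which agrees with the fit. The packer's centreline is y≈-0.055, turned about -1.3°. I'll work out the grasp target.

Run:
```python
from h import *
st(); g=np.array([-.231,-.0552,.0205]); zu=RU.T@T_tool()[:3,2]
print(rel(u2w(g)),rel(u2w(g-.06*zu)))
```

```text
t 10.5 q [-0.25  0.74  0.44  1.52  0.49 -2.16] unit [-0.3522 -0.0487  0.1845] zU [ 0.513 -0.042 -0.857] yU [-0.001  0.999 -0.049] w 0.0473 F [ 0.7  0.1 -0.7]
[-0.0198  0.0015  0.2031] [-0.0198  0.0015  0.1431]
```

```bash
python3 -m creep '[{"hand":0.45,"tx":-0.007,"ty":0.0005,"tz":0.02,"yaw":1.3},{"hand":0.45,"tx":-0.007,"ty":0.0005,"tz":0.025,"yaw":0},{"hand":0.45,"tx":-0.006,"ty":0.0005,"tz":0.025,"yaw":0},{"hand":0.45,"tx":0,"ty":0,"tz":0.025,"yaw":0},{"hand":0.45,"tx":0,"ty":0,"tz":0.025,"yaw":0},{"hand":0.45,"tx":0,"ty":0,"tz":0.02,"yaw":0},{"hand":0.45,"tx":0,"ty":0,"tz":0,"yaw":0},{"hand":0.45,"tx":0,"ty":0,"tz":0,"yaw":0},{"hand":0.45,"tx":0,"ty":0,"tz":0,"yaw":0},{"hand":0.45,"tx":0,"ty":0,"tz":0,"yaw":0}]'
python3 - <<'E'
from h import *
st(); T=T_tool(); im=eyes.snapshot('wrist'); cv2.imwrite('pics/w4.png',im[...,::-1]); st(); print(rel(u2w([-.231,-.0552,.0205])))
np.save('T4.npy',T)
E
```

```text
t: 11.5
tool_pos: [0.6359, 0.1331, 0.0758]
tool_rot: [-0.179, 0.763, -0.589, -0.198]
ft_force: [0.4, 0.1, -0.3]
grip_width: 0.0468
t 11.5 q [-0.13  0.72  0.12  1.15  0.51 -2.  ] unit [-0.2639 -0.0535  0.0758] zU [ 0.512 -0.043 -0.858] yU [ 0.019  0.999 -0.039] w 0.0468 F [ 0.4  0.1 -0.3]
t 11.55 q [-0.13  0.72  0.12  1.15  0.51 -2.  ] unit [-0.2638 -0.0534  0.0756] zU [ 0.512 -0.043 -0.858] yU [ 0.019  0.999 -0.039] w 0.0467 F [-0.2 -1.2  0.3]
[0.0001 0.001  0.0642]
```

View pics/w4.png

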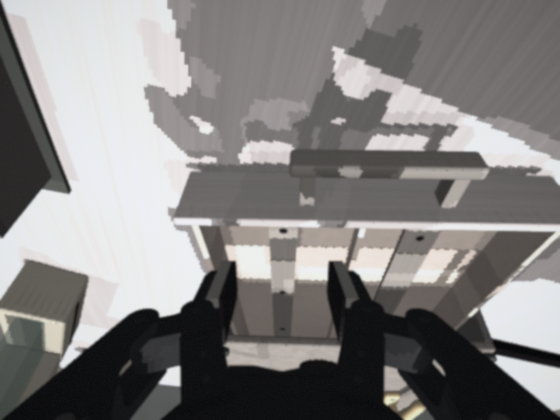

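The packer runs down between the fingers at u≈283, and the finger midline is u≈282. The hole at (283,230) shows in both wrist views, so I'll use it to triangulate the height.

Run:
```python
from h import *
im=cv2.imread('pics/w4.png')[...,::-1]; crop('wrist',225,205,345,345,4,'w4c',im)
A=[ray('wrist',(251/3.2+204.5,206/3.2+139.5),np.load('T3.npy')),ray('wrist',(283.5,230.5),np.load('T4.npy'))]
B=[ray('wrist',(246/3.2+204.5,352/3.2+139.5),np.load('T3.npy')),ray('wrist',(283,292),np.load('T4.npy'))]
for R_ in (A,B):
    M=0;b=0
    for o,d in R_:
        d=d/np.linalg.norm(d);P=np.eye(3)-np.outer(d,d);M=M+P;b=b+P@o
    print(w2u(np.linalg.solve(M,b)).round(4))
```

```text
[-0.2426 -0.055   0.0295]
[-0.1496 -0.0569  0.028 ]
```

View pics/w4c.png

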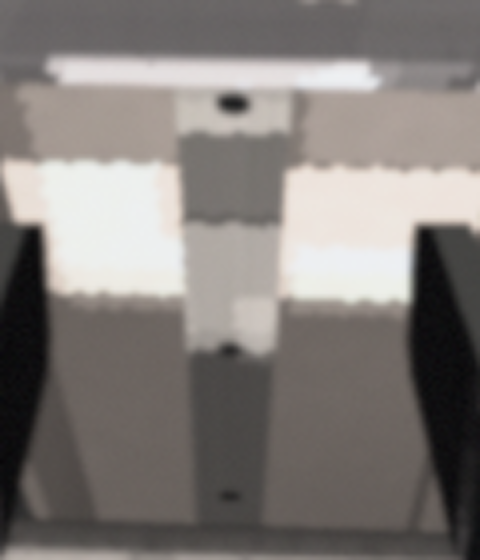

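The packer's top triangulates to z≈0.028–0.0295, so it is the 14 mm channel. Descending.

```bash
python3 -m creep '[{"hand":0.45,"tx":0,"ty":0.001,"tz":0.015,"yaw":0},{"hand":0.45,"tx":0,"ty":0,"tz":0.015,"yaw":0},{"hand":0.45,"tx":0,"ty":0,"tz":0.014,"yaw":0},{"hand":0.45,"tx":0,"ty":0,"tz":0.012,"yaw":0},{"hand":0.45,"tx":0,"ty":0,"tz":0.006,"yaw":0},{"hand":0.45,"tx":0,"ty":0,"tz":0,"yaw":0},{"hand":0.45,"tx":0,"ty":0,"tz":0,"yaw":0},{"hand":0.45,"tx":0,"ty":0,"tz":0,"yaw":0}]'
python3 - <<'E'
from h import *
st(); print(rel(u2w([-.231,-.0552,.0205])))
im=eyes.snapshot('wrist'); crop('wrist',180,150,380,350,3,'w5',im)
im=eyes.snapshot('scene'); crop('scene',230,150,350,290,4,'s5',im)
E
```

```text
t: 12.35
tool_pos: [0.6286, 0.1647, 0.022]
tool_rot: [-0.178, 0.763, -0.589, -0.199]
ft_force: [0.3, -1.4, 0.5]
grip_width: 0.0468
t 12.35 q [-0.09  0.75  0.03  1.01  0.52 -1.95] unit [-0.2315 -0.0547  0.022 ] zU [ 0.513 -0.042 -0.857] yU [ 0.019  0.999 -0.038] w 0.0468 F [ 0.3 -1.4  0.5]
[ 0.0004 -0.0005  0.0016]
```

View pics/w5.png

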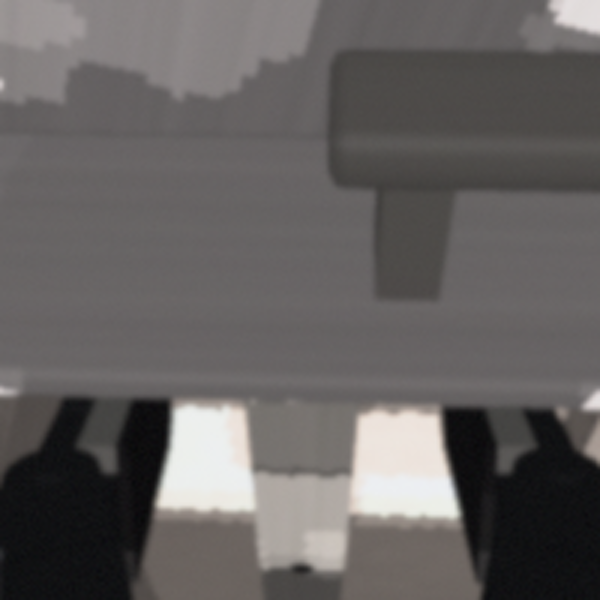

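View pics/s5.png

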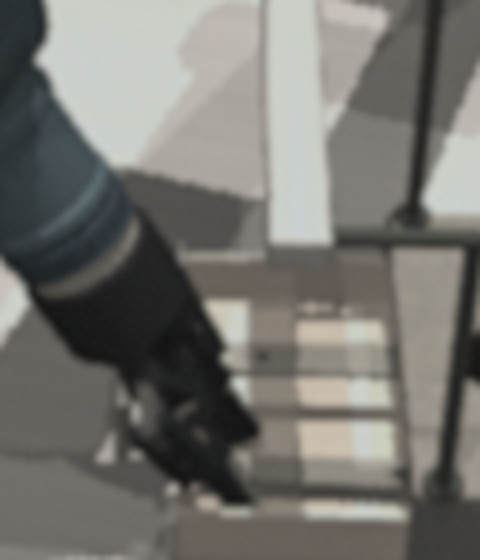

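```bash
python3 -m creep '[{"hand":0.6,"tx":0,"ty":0,"tz":0,"yaw":0},{"hand":0.8,"tx":0,"ty":0,"tz":0,"yaw":0},{"hand":1,"tx":0,"ty":0,"tz":0,"yaw":0},{"hand":1,"tx":0,"ty":0,"tz":0,"yaw":0},{"hand":1,"tx":0,"ty":0,"tz":0,"yaw":0},{"hand":1,"tx":0,"ty":0,"tz":0,"yaw":0}]' 25
python3 -c "
from h import *
st()"
```

```text
t: 13.05
tool_pos: [0.6283, 0.165, 0.0217]
tool_rot: [-0.178, 0.763, -0.589, -0.199]
ft_force: [-0.2, -1.3, 3.6]
grip_width: 0.0192
t 13.05 q [-0.08  0.75  0.03  1.01  0.52 -1.95] unit [-0.2311 -0.0544  0.0217] zU [ 0.513 -0.042 -0.857] yU [ 0.018  0.999 -0.038] w 0.0192 F [-0.2 -1.3  3.6]
```

Gripped at 19 mm. I'll raise the front 20 mm and look.

```bash
python3 -m creep '[{"hand":1,"tx":-0.0026,"ty":-0.0002,"tz":-0.0043,"yaw":0},{"hand":1,"tx":-0.0026,"ty":-0.0002,"tz":-0.0043,"yaw":0},{"hand":1,"tx":-0.0026,"ty":-0.0002,"tz":-0.0043,"yaw":0},{"hand":1,"tx":-0.0026,"ty":-0.0002,"tz":-0.0043,"yaw":0},{"hand":1,"tx":0,"ty":0,"tz":0,"yaw":0},{"hand":1,"tx":0,"ty":0,"tz":0,"yaw":0}]'
python3 - <<'E'
from h import *
st()
im=eyes.snapshot('wrist'); crop('wrist',180,150,380,350,3,'w6',im)
im=eyes.snapshot('scene'); crop('scene',230,190,350,290,5,'s6',im)
E
```

```text
t: 13.65
tool_pos: [0.628, 0.165, 0.0416]
tool_rot: [-0.178, 0.763, -0.589, -0.199]
ft_force: [0.6, 0.1, -0.9]
grip_width: 0.0193
t 13.65 q [-0.08  0.73  0.05  1.04  0.52 -1.95] unit [-0.231  -0.0542  0.0416] zU [ 0.513 -0.041 -0.857] yU [ 0.018  0.999 -0.037] w 0.0193 F [ 0.6  0.1 -0.9]
```

View pics/w6.png

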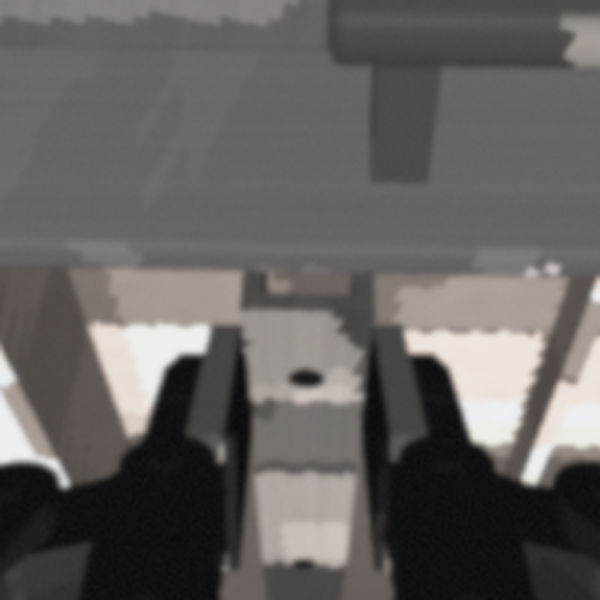

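View pics/s6.png

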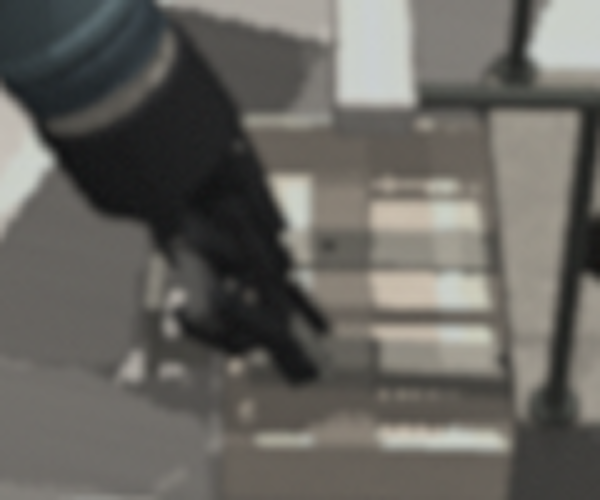

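Run:
```python
from h import *
a=(180+305/3,150+377/3);b=(180+303/3,150+564/3)
for z1 in (.044,.048,.052):
  p=w2u(onz('wrist',a,z1))
  for z2 in (.028,.034,.040,.048):
    q=w2u(onz('wrist',b,z2)); print(z1,z2,p[:2].round(4),q[:2].round(4),np.linalg.norm(p-q).round(4))
```

```text
0.044 0.028 [-0.2336 -0.0539] [-0.0955 -0.0577] 0.1391
0.044 0.034 [-0.2336 -0.0539] [-0.1128 -0.0571] 0.1213
0.044 0.04 [-0.2336 -0.0539] [-0.1301 -0.0565] 0.1036
0.044 0.048 [-0.2336 -0.0539] [-0.1532 -0.0558] 0.0805
0.048 0.028 [-0.2406 -0.0537] [-0.0955 -0.0577] 0.1465
0.048 0.034 [-0.2406 -0.0537] [-0.1128 -0.0571] 0.1286
0.048 0.04 [-0.2406 -0.0537] [-0.1301 -0.0565] 0.1108
0.048 0.048 [-0.2406 -0.0537] [-0.1532 -0.0558] 0.0874
0.052 0.028 [-0.2475 -0.0534] [-0.0955 -0.0577] 0.1539
0.052 0.034 [-0.2475 -0.0534] [-0.1128 -0.0571] 0.1359
0.052 0.04 [-0.2475 -0.0534] [-0.1301 -0.0565] 0.118
0.052 0.048 [-0.2475 -0.0534] [-0.1532 -0.0558] 0.0944
```

The holes show the packer is held almost level. The drawer top has only 1–2 mm to spare for a level part, so it has to nose up. I'll drop to minimum grip force and lift further, then check.

```bash
python3 -m creep '[{"hand":1,"tx":-0.0026,"ty":-0.0002,"tz":-0.0043,"yaw":0},{"hand":1,"tx":-0.0026,"ty":-0.0002,"tz":-0.0043,"yaw":0},{"hand":1,"tx":-0.0026,"ty":-0.0002,"tz":-0.0043,"yaw":0},{"hand":1,"tx":0,"ty":0,"tz":0,"yaw":0},{"hand":1,"tx":0,"ty":0,"tz":0,"yaw":0}]' 20
python3 - <<'E'
from h import *
st()
im=eyes.snapshot('wrist'); crop('wrist',180,150,380,350,3,'w7',im)
E
```

```text
t: 14.25
tool_pos: [0.6282, 0.1651, 0.0569]
tool_rot: [-0.178, 0.763, -0.589, -0.199]
ft_force: [-1.3, 0.2, -2.1]
grip_width: 0.0193
t 14.25 q [-0.08  0.72  0.06  1.07  0.52 -1.95] unit [-0.231  -0.0544  0.0569] zU [ 0.513 -0.042 -0.857] yU [ 0.018  0.999 -0.038] w 0.0193 F [-1.3  0.2 -2.1]
```

View pics/w7.png

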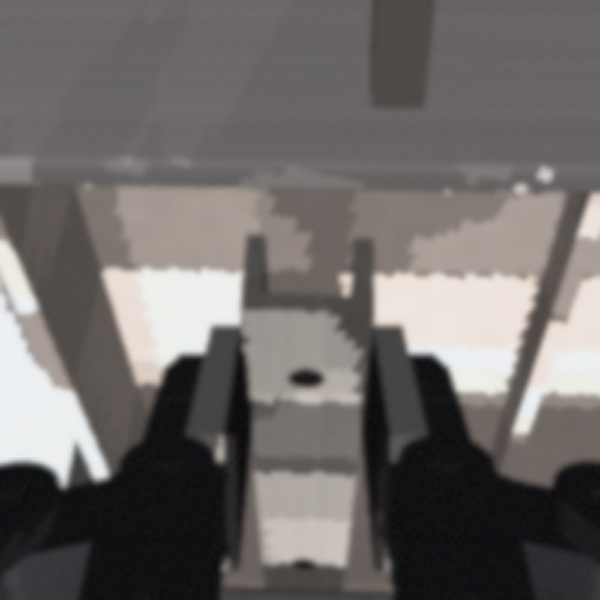

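```bash
python3 -m creep '[{"hand":1,"tx":-0.0021,"ty":-0.0002,"tz":-0.0034,"yaw":0},{"hand":1,"tx":-0.0021,"ty":-0.0002,"tz":-0.0034,"yaw":0},{"hand":1,"tx":0,"ty":0,"tz":0,"yaw":0}]' 20
python3 -c "
from h import *
st()"
python3 -m creep '[{"hand":1,"tx":-0.0010,"ty":0,"tz":-0.0017,"yaw":0},{"hand":1,"tx":-0.0010,"ty":0,"tz":-0.0017,"yaw":0},{"hand":1,"tx":0,"ty":0,"tz":0,"yaw":0},{"hand":1,"tx":0,"ty":0,"tz":0,"yaw":0}]' 20
python3 - <<'E'
from h import *
st()
im=eyes.snapshot('wrist'); crop('wrist',180,150,380,350,3,'w8',im)
E
```

```text
t: 14.6
tool_pos: [0.6282, 0.1653, 0.0651]
tool_rot: [-0.178, 0.763, -0.589, -0.199]
ft_force: [-0.6, -0.7, -1.8]
grip_width: 0.0192
t 14.6 q [-0.08  0.71  0.07  1.09  0.52 -1.95] unit [-0.2309 -0.0545  0.0651] zU [ 0.513 -0.041 -0.857] yU [ 0.018  0.999 -0.037] w 0.0192 F [-0.6 -0.7 -1.8]
t: 15.0
tool_pos: [0.6279, 0.1653, 0.0685]
tool_rot: [-0.178, 0.763, -0.589, -0.199]
ft_force: [0.6, -0.2, -2.2]
grip_width: 0.0188
t 15.0 q [-0.08  0.71  0.08  1.1   0.52 -1.95] unit [-0.2308 -0.0542  0.0685] zU [ 0.513 -0.041 -0.857] yU [ 0.018  0.999 -0.037] w 0.0188 F [ 0.6 -0.2 -2.2]
```

View pics/w8.png

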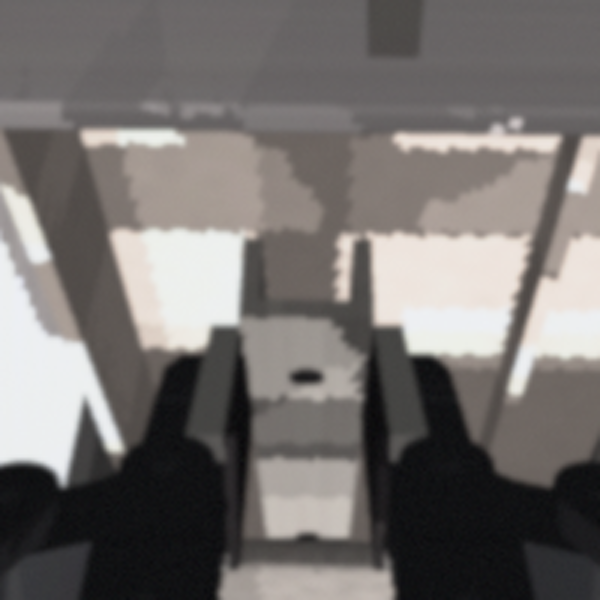

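The second hole shifted up by 26 crop px, so the front has risen about 5° and its underside is about 12 mm above the lip. Forces are small. Drawing it out endwise along its own axis, rising slightly.

```bash
python3 -m creep '[{"hand":1,"tx":0.005,"ty":0,"tz":-0.0035,"yaw":0},{"hand":1,"tx":0.0085,"ty":0,"tz":-0.0055,"yaw":0},{"hand":1,"tx":0.0125,"ty":0,"tz":-0.0083,"yaw":0},{"hand":1,"tx":0.0125,"ty":0,"tz":-0.0083,"yaw":0},{"hand":1,"tx":0.0125,"ty":0,"tz":-0.0083,"yaw":0},{"hand":1,"tx":0.0125,"ty":0,"tz":-0.0083,"yaw":0},{"hand":1,"tx":0,"ty":0,"tz":0,"yaw":0}]' 30
python3 - <<'E'
from h import *
st()
im=eyes.snapshot('wrist'); crop('wrist',130,100,430,400,2,'w9',im)
im=eyes.snapshot('scene'); crop('scene',220,170,360,300,4.5,'s9',im)
E
```

```text
t: 15.75
tool_pos: [0.6475, 0.0885, 0.072]
tool_rot: [-0.178, 0.762, -0.59, -0.198]
ft_force: [-0.7, 0.1, -1.0]
grip_width: 0.0185
t 15.75 q [-0.19  0.76  0.19  1.21  0.5  -2.07] unit [-0.31  -0.053  0.072] zU [ 0.512 -0.043 -0.858] yU [ 0.021  0.999 -0.037] w 0.0185 F [-0.7  0.1 -1. ]
```

View pics/w9.png

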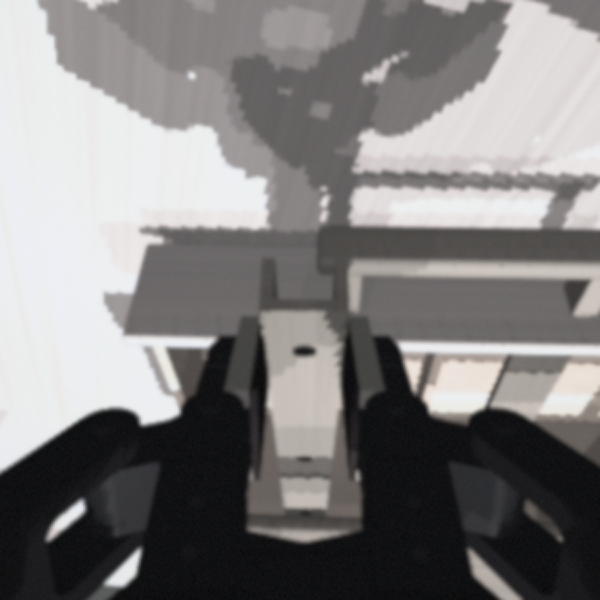

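View pics/s9.png

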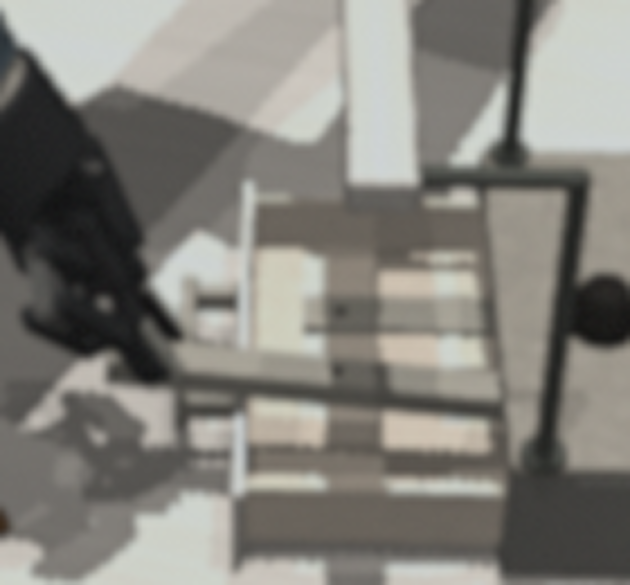

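It is sliding out cleanly over the lip, and the flat strip hasn't moved. Continuing.

```bash
python3 -m creep '[{"hand":1,"tx":0.0085,"ty":0,"tz":-0.006,"yaw":0},{"hand":1,"tx":0.0122,"ty":0,"tz":-0.0089,"yaw":0},{"hand":1,"tx":0.0122,"ty":0,"tz":-0.0089,"yaw":0},{"hand":1,"tx":0.0122,"ty":0,"tz":-0.0089,"yaw":0},{"hand":1,"tx":0.0122,"ty":0,"tz":-0.0089,"yaw":0},{"hand":1,"tx":0.0122,"ty":0,"tz":-0.0089,"yaw":0},{"hand":1,"tx":0,"ty":0,"tz":-0.01,"yaw":0},{"hand":1,"tx":0,"ty":0,"tz":-0.01,"yaw":0},{"hand":1,"tx":0,"ty":0,"tz":0,"yaw":0}]' 30
python3 - <<'E'
from h import *
st()
im=eyes.snapshot('scene'); crop('scene',180,150,360,300,4,'s10',im)
E
```

```text
t: 16.75
tool_pos: [0.6698, -0.0028, 0.0988]
tool_rot: [-0.179, 0.763, -0.589, -0.198]
ft_force: [-0.5, 0.4, -1.5]
grip_width: 0.019
t 16.75 q [-0.31  0.84  0.42  1.42  0.47 -2.21] unit [-0.4039 -0.0509  0.0988] zU [ 0.512 -0.044 -0.858] yU [ 0.019  0.999 -0.04 ] w 0.019 F [-0.5  0.4 -1.5]
```

View pics/s10.png

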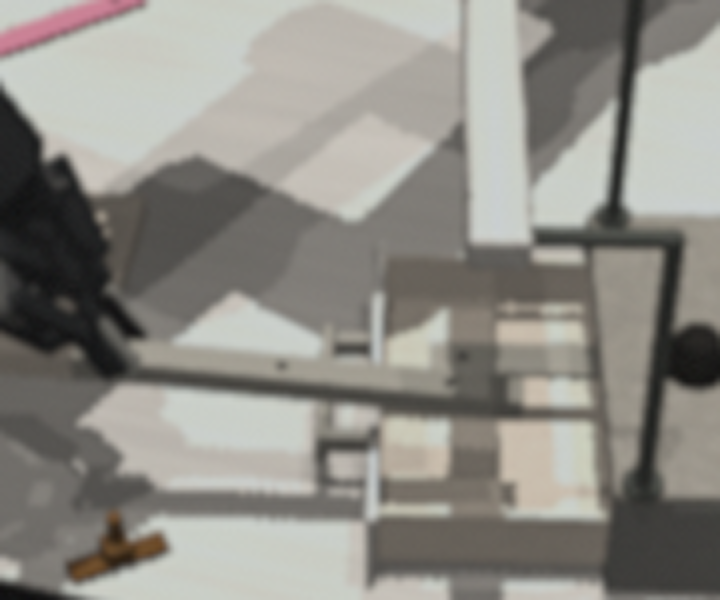

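It's out from under the cabinet. Next: fix the tray fit with the right corner order, and set up the transfer.

Run:
```python
from h import *
from scipy.optimize import least_squares
px=np.array([(62,178),(628,52),(695,332),(128,468)])/5.5+[320,140]-.5
P=np.array([(.155,-.08,.018),(-.155,-.08,.018),(-.155,.08,.018),(.155,.08,.018)])
def tr(p): c,s=np.cos(p[2]),np.sin(p[2]); return np.c_[p[0]+c*P[:,0]-s*P[:,1],p[1]+s*P[:,0]+c*P[:,1],P[:,2]]
r=least_squares(lambda p:(proj('top',tr(p))-px).ravel(),[.545,-.225,1.76]); print(r.x,np.degrees(r.x[2]),r.fun.round(1)); np.save('tray.npy',r.x)
p=r.x;c,s=np.cos(p[2]),np.sin(p[2])
t2w=lambda x,y,z:np.array([p[0]+c*x-s*y,p[1]+s*x+c*y,z])
print(t2w(0,0,0),t2w(0,-.035,0),t2w(-.09,-.035,.05))
for cc in ('scene','top'):
    b=find('friction_stay',cc)
    print(cc,[(a,(c*(w[0]-p[0])+s*(w[1]-p[1])).round(4),(-s*(w[0]-p[0])+c*(w[1]-p[1])).round(4)) for a,w in b],find('tray_floor',cc)[:1])
print(rel(t2w(-.09,-.035,.09)))
# scene check of corners
print(proj('scene',tr(p)).round(1).tolist())
```

```text
[ 0.5441206  -0.22484325  1.76648349] 101.21204883472424 [-1.1 -0.6 -0.1 -1.3  1.4  1.3 -0.2  0.5]
[ 0.5441206  -0.22484325  0.        ] [ 0.5784526  -0.21803783  0.        ] [ 0.59595226 -0.30632012  0.05      ]
scene [(0.59, np.float64(-0.0583), np.float64(0.0477))] [(0.94, array([ 0.5701, -0.274 ,  0.0083]))]
top [(0.91, np.float64(-0.0061), np.float64(0.0553)), (0.59, np.float64(0.4918), np.float64(-0.1172))] [(0.84, array([ 0.5491, -0.2276,  0.    ]))]
[ 0.2395  0.1445 -0.1419]
[[205.2, 239.1], [76.5, 230.2], [100.8, 190.5], [217.3, 198.2]]
```

```bash
python3 -m creep '[{"hand":1,"tx":0.01,"ty":0,"tz":-0.012,"yaw":0},{"hand":1,"tx":0.018,"ty":0,"tz":-0.018,"yaw":0},{"hand":1,"tx":0.02,"ty":0,"tz":-0.02,"yaw":0},{"hand":1,"tx":0.02,"ty":0,"tz":-0.02,"yaw":0},{"hand":1,"tx":0.02,"ty":0.005,"tz":-0.018,"yaw":0},{"hand":1,"tx":0.02,"ty":0.01,"tz":-0.015,"yaw":0},{"hand":1,"tx":0.02,"ty":0.015,"tz":-0.013,"yaw":0},{"hand":1,"tx":0.02,"ty":0.02,"tz":-0.013,"yaw":0},{"hand":1,"tx":0.02,"ty":0.02,"tz":-0.013,"yaw":0},{"hand":1,"tx":0.015,"ty":0.02,"tz":-0.01,"yaw":1},{"hand":1,"tx":0.01,"ty":0.02,"tz":-0.007,"yaw":1},{"hand":1,"tx":0,"ty":0.01,"tz":0,"yaw":1},{"hand":1,"tx":0,"ty":0,"tz":0,"yaw":0},{"hand":1,"tx":0,"ty":0,"tz":0,"yaw":0}]' 60
cat >> h.py <<'E'
try:
    PT=np.load('tray.npy'); cT,sT=np.cos(PT[2]),np.sin(PT[2]); RT=np.array([[cT,-sT,0],[sT,cT,0],[0,0,1.]]); tT=np.array([PT[0],PT[1],0])
    w2t=lambda W:RT.T@(np.array(W)-tT)
    t2w=lambda Q:RT@np.array(Q)+tT
except Exception: pass
E
python3 - <<'E'
from h import *
st(); T=T_tool(); print('tray',w2t(T[:3,3]).round(4),(RT.T@T[:3,:3]).round(3).tolist()); im=eyes.snapshot('wrist'); cv2.imwrite('pics/w11.png',im[...,::-1])
im=eyes.snapshot('scene'); crop('scene',60,100,340,300,2.8,'s11',im)
E
```

```text
t: 18.4
tool_pos: [0.6108, -0.2699, 0.1301]
tool_rot: [-0.173, 0.747, -0.609, -0.204]
ft_force: [-0.3, 0.4, -0.5]
grip_width: 0.0175
t 18.4 q [-0.67  1.06  0.92  1.86  0.35 -2.52] unit [-0.6465  0.0756  0.1301] zU [ 0.514 -0.041 -0.857] yU [ 0.063  0.998 -0.01 ] w 0.0175 F [-0.3  0.4 -0.5]
tray [-0.0572 -0.0566  0.1301] [[-0.857, -0.005, 0.515], [-0.009, 1.0, -0.006], [-0.515, -0.01, -0.857]]
```

View pics/w11.png

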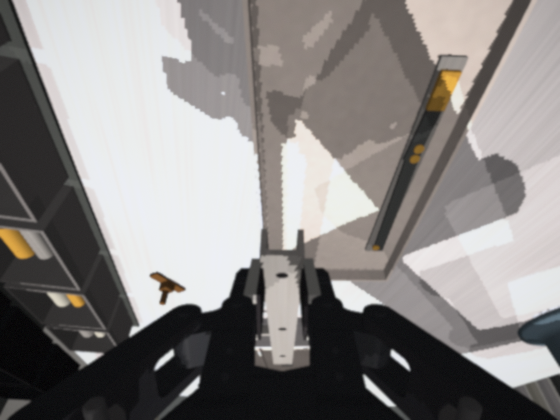

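View pics/s11.png

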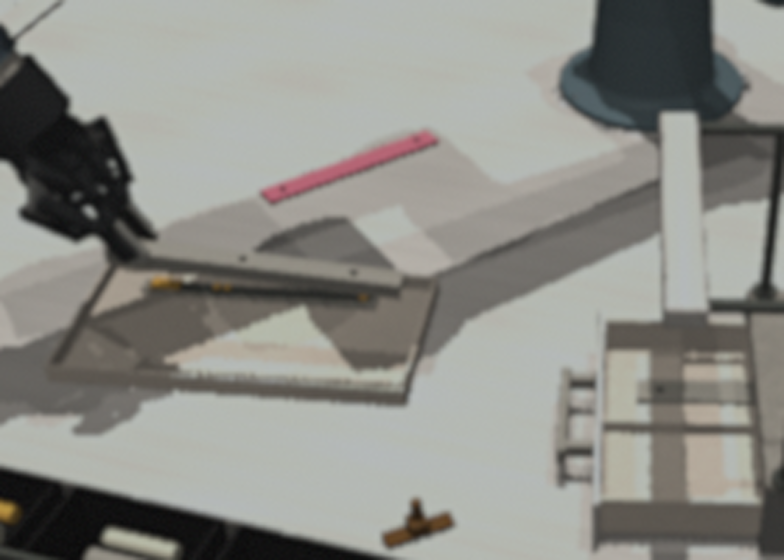

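Run:
```python
from h import *
# relative geometry in tilt frame at w6: build T with present rotation rel.
s=arm.get_state(); M=T_tool()[:3,:3]
T=T_tool(); 
p0=onz('wrist',(180+307/3-.5,150+305/3-.5),T[2,3]+.0063,T); print('front top edge rel TCP (tray)',(w2t(p0)-w2t(T[:3,3])).round(4))
im=cv2.imread('pics/w11.png')[...,::-1]; crop('wrist',235,225,325,375,4,'w11c',im)
f=lambda px,z:w2t(onz('wrist',px,z,T)).round(4)[:2].tolist()
print('left rim',[f(p,.018) for p in [(249,20),(262,200)]],'right rim outer',[f(p,.018) for p in [(526,10),(388,275)]],'near end rim',f((330,276),.018))
print('stay',[f(p,.01) for p in [(452,56),(376,249)]])
# packer pitch: from scene: rear end
```

```text
front top edge rel TCP (tray) [-0.0302 -0.0002  0.0063]
left rim [[-0.1437, -0.0776], [0.0026, -0.0764]] right rim outer [[-0.1515, 0.0763], [0.1351, 0.076]] near end rim [0.139, 0.0036]
stay [[-0.1231, 0.0493], [0.0902, 0.0516]]
```

View pics/w11c.png

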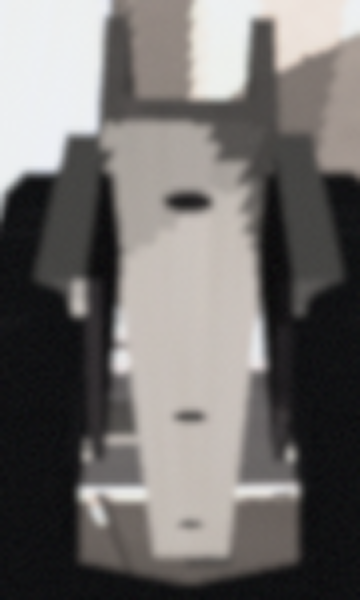

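Run:
```python
from h import *
T=T_tool(); im=eyes.snapshot('wrist'); st(); crop('wrist',300,30,560,300,2.2,'w12c',im); print(w2t(T[:3,3]))
cor=[t2w((.155,.08,.018)),t2w((.155,.08,0)),t2w((.152,.077,.003)),t2w((.152,0,.018)),t2w((-.11,.05,.008))]
print(proj('wrist',np.array(cor),T).round(1).tolist())
im=eyes.snapshot('top'); crop('top',310,120,470,250,5,'t12',im)
```

```text
t 18.55 q [-0.67  1.06  0.92  1.86  0.34 -2.52] unit [-0.6464  0.0751  0.1299] zU [ 0.513 -0.041 -0.857] yU [ 0.062  0.998 -0.01 ] w 0.0179 F [ 0.3 -0.  -0.9]
[-0.05704886 -0.05713815  0.12993059]
[[386.9, 282.8], [384.0, 270.8], [382.8, 271.6], [326.0, 281.0], [443.8, 75.1]]
```

View pics/w12c.png

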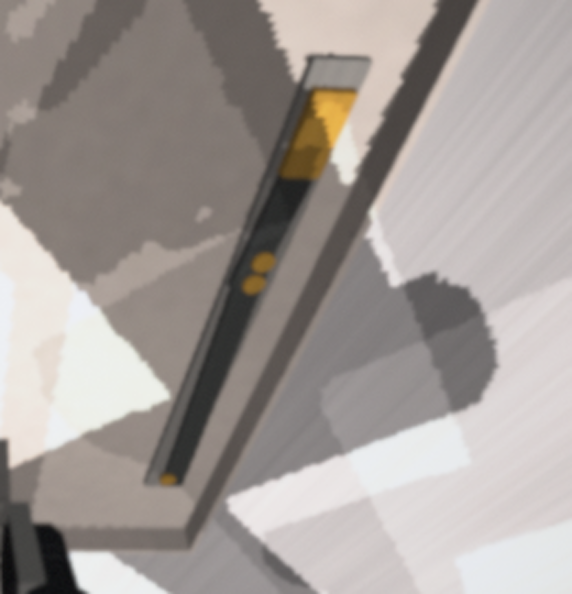

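View pics/t12.png

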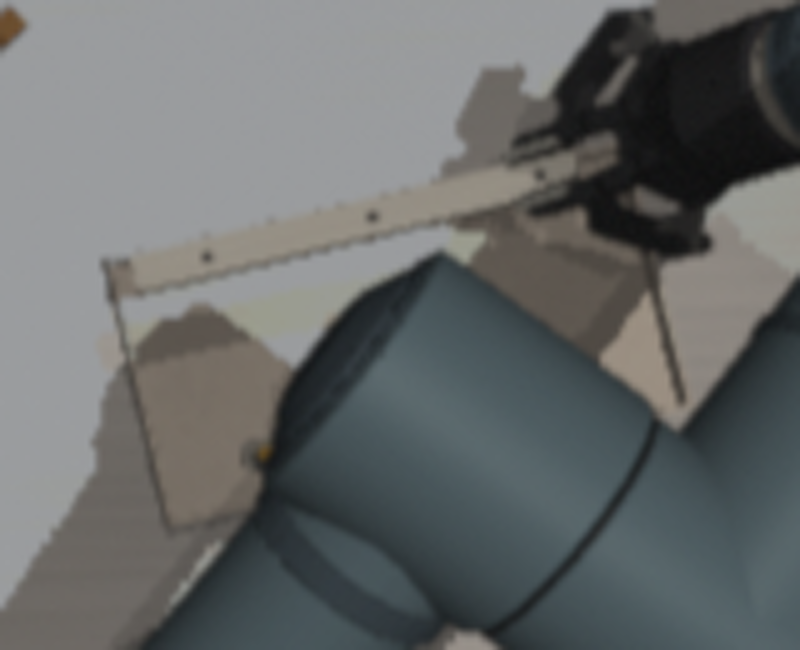

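The wrist and top views agree on the tray in y to about 2 mm. In x the tray's far corner is 3.7 px off, roughly 1 cm, but there is ±32 mm of slack there. Moving above the empty side.

```bash
python3 -m creep '[{"hand":1,"tx":0.008,"ty":0.0055,"tz":0.005,"yaw":0},{"hand":1,"tx":0.0157,"ty":0.0055,"tz":0.011,"yaw":0},{"hand":1,"tx":0.0157,"ty":0.0055,"tz":0.011,"yaw":0},{"hand":1,"tx":0.0157,"ty":0.0055,"tz":0.011,"yaw":0},{"hand":1,"tx":0.007,"ty":0,"tz":0.006,"yaw":0},{"hand":1,"tx":0,"ty":0,"tz":0,"yaw":0},{"hand":1,"tx":0,"ty":0,"tz":0,"yaw":0},{"hand":1,"tx":0,"ty":0,"tz":0,"yaw":0}]' 60
python3 - <<'E'
from h import *
st(); T=T_tool(); print('tray',w2t(T[:3,3]).round(4),(RT.T@T[:3,:3]).round(3).tolist()); im=eyes.snapshot('wrist'); cv2.imwrite('pics/w13.png',im[...,::-1])
im=eyes.snapshot('scene'); crop('scene',60,150,240,270,4,'s13',im)
E
```

```text
t: 19.4
tool_pos: [0.5964, -0.3048, 0.061]
tool_rot: [-0.173, 0.747, -0.609, -0.203]
ft_force: [-0.1, -0.1, -1.4]
grip_width: 0.018
t 19.4 q [-0.72  1.1   0.83  1.74  0.33 -2.57] unit [-0.6764  0.0986  0.061 ] zU [ 0.512 -0.042 -0.858] yU [ 0.063  0.998 -0.011] w 0.018 F [-0.1 -0.1 -1.4]
tray [-0.0885 -0.0357  0.061 ] [[-0.858, -0.005, 0.514], [-0.01, 1.0, -0.007], [-0.514, -0.011, -0.858]]
```

View pics/w13.png

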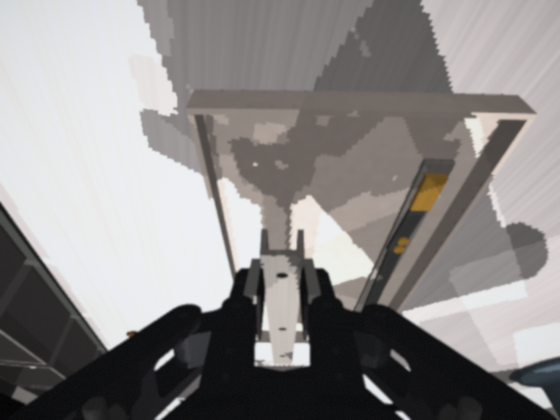

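View pics/s13.png

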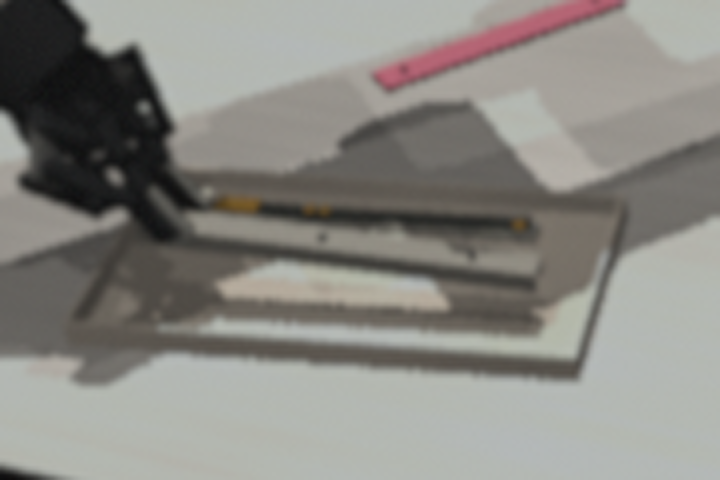

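Run:
```python
from h import *
T=T_tool(); f=lambda px,z:w2t(onz('wrist',px,z,T)).round(4)[:2].tolist()
print(f((189,110),.018),f((536,117),.018),f((193,92),0),f((518,96),0), 'left inner wall',f((240,270),.018),'stay left edge',f((424,160),.008),f((362,305),.008))
```

```text
[-0.1584, -0.079] [-0.1575, 0.0806] [-0.1579, -0.081] [-0.1584, 0.0809] left inner wall [-0.0199, -0.0694] stay left edge [-0.1238, 0.0432] [0.0626, 0.0465]
```

The tray end measures -0.158 against the expected -0.155, and y is within 1 mm. Lowering until the rear end touches, then easing the front down at low grip force.

```bash
python3 -m creep '[{"hand":1,"tx":0.005,"ty":0,"tz":0.008,"yaw":0},{"hand":1,"tx":0.005,"ty":0,"tz":0.008,"yaw":0},{"hand":1,"tx":0.003,"ty":0,"tz":0.006,"yaw":0},{"hand":1,"tx":0,"ty":0,"tz":0,"yaw":0},{"hand":1,"tx":0,"ty":0,"tz":0,"yaw":0}]' 30
python3 -c "
from h import *
st();print(w2t(T_tool()[:3,3]).round(4))"
python3 -m creep '[{"hand":1,"tx":0.0015,"ty":0,"tz":0.0026,"yaw":0},{"hand":1,"tx":0.0015,"ty":0,"tz":0.0026,"yaw":0},{"hand":1,"tx":0.0015,"ty":0,"tz":0.0026,"yaw":0},{"hand":1,"tx":0.0015,"ty":0,"tz":0.0026,"yaw":0},{"hand":1,"tx":0,"ty":0,"tz":0,"yaw":0},{"hand":1,"tx":0,"ty":0,"tz":0,"yaw":0}]' 20
python3 -c "
from h import *
st();print(w2t(T_tool()[:3,3]).round(4))
im=eyes.snapshot('scene'); crop('scene',60,150,240,270,4,'s14',im)"
```

```text
t: 20.0
tool_pos: [0.5957, -0.3043, 0.0341]
tool_rot: [-0.173, 0.747, -0.609, -0.204]
ft_force: [0.2, 0.7, -1.3]
grip_width: 0.0178
t 20.0 q [-0.72  1.11  0.79  1.69  0.33 -2.56] unit [-0.6758  0.0992  0.0341] zU [ 0.514 -0.04  -0.857] yU [ 0.063  0.998 -0.009] w 0.0178 F [ 0.2  0.7 -1.3]
[-0.088  -0.0351  0.0341]
t: 20.6
tool_pos: [0.596, -0.3042, 0.0226]
tool_rot: [-0.173, 0.747, -0.609, -0.204]
ft_force: [0.0, 0.2, -0.0]
grip_width: 0.0178
t 20.6 q [-0.72  1.12  0.77  1.66  0.33 -2.56] unit [-0.6758  0.0988  0.0226] zU [ 0.514 -0.041 -0.857] yU [ 0.063  0.998 -0.01 ] w 0.0178 F [ 0.   0.2 -0. ]
[-0.088  -0.0355  0.0226]
```

View pics/s14.png

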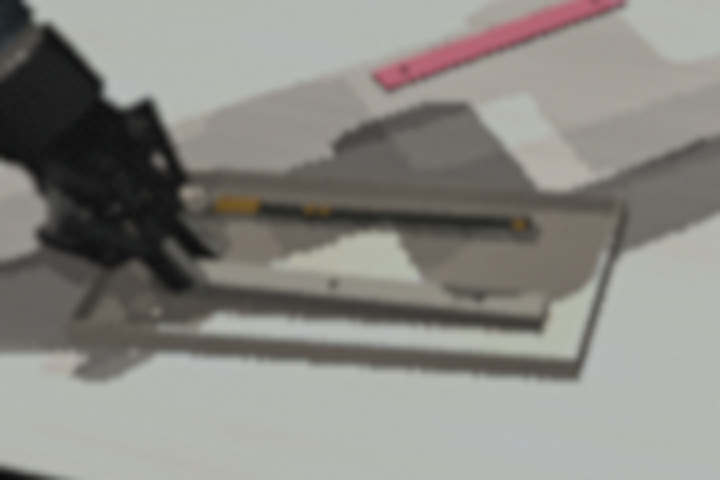

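```bash
python3 -m creep '[{"hand":1,"tx":0.0013,"ty":0,"tz":0.0022,"yaw":0},{"hand":1,"tx":0.0013,"ty":0,"tz":0.0022,"yaw":0},{"hand":1,"tx":0.001,"ty":0,"tz":0.0017,"yaw":0},{"hand":1,"tx":0.001,"ty":0,"tz":0.0017,"yaw":0},{"hand":1,"tx":0,"ty":0,"tz":0,"yaw":0},{"hand":1,"tx":0,"ty":0,"tz":0,"yaw":0}]' 20
python3 -c "
from h import *
st();print(w2t(T_tool()[:3,3]).round(4))
im=eyes.snapshot('scene'); crop('scene',60,150,240,270,4,'s15',im)
im=eyes.snapshot('wrist'); crop('wrist',180,50,400,350,2,'w15',im)"
```

```text
t: 21.25
tool_pos: [0.596, -0.3042, 0.0135]
tool_rot: [-0.173, 0.747, -0.609, -0.204]
ft_force: [-1.1, -0.9, 2.1]
grip_width: 0.0177
t 21.25 q [-0.72  1.13  0.76  1.64  0.33 -2.56] unit [-0.6758  0.0988  0.0135] zU [ 0.513 -0.041 -0.857] yU [ 0.063  0.998 -0.01 ] w 0.0177 F [-1.1 -0.9  2.1]
[-0.088  -0.0355  0.0135]
```

View pics/s15.png

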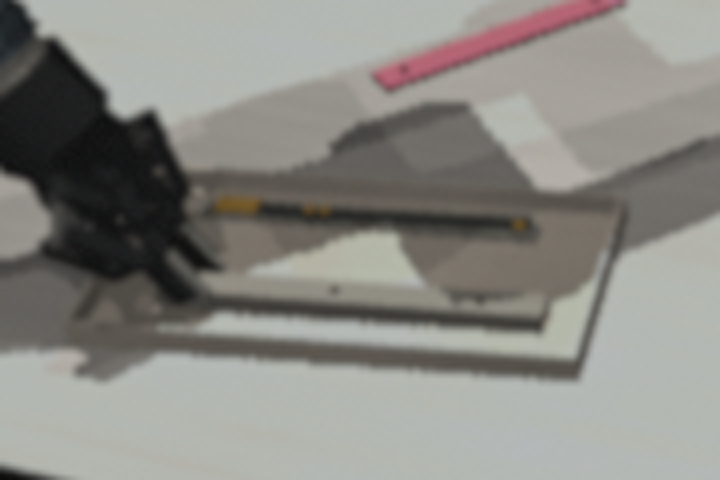

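View pics/w15.png

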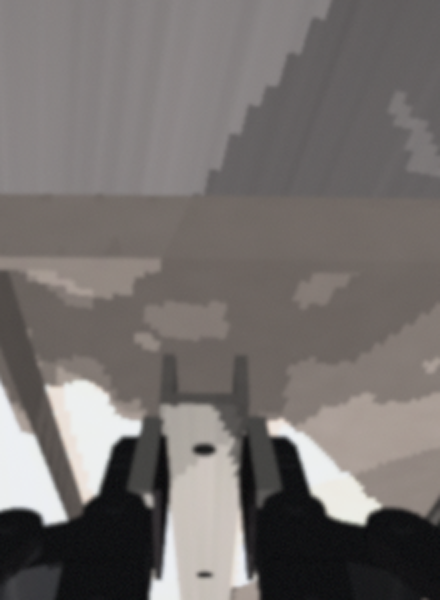

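```bash
python3 -m creep '[{"hand":1,"tx":0.0007,"ty":0,"tz":0.0011,"yaw":0},{"hand":1,"tx":0.0007,"ty":0,"tz":0.0011,"yaw":0},{"hand":1,"tx":0,"ty":0,"tz":0,"yaw":0},{"hand":1,"tx":0,"ty":0,"tz":0,"yaw":0}]' 20
python3 -c "
from h import *
st();print(w2t(T_tool()[:3,3]).round(4))"
```

```text
t: 21.75
tool_pos: [0.5965, -0.3043, 0.0111]
tool_rot: [-0.173, 0.747, -0.609, -0.203]
ft_force: [1.6, -0.7, 3.2]
grip_width: 0.0179
t 21.75 q [-0.72  1.13  0.76  1.64  0.33 -2.56] unit [-0.676   0.0983  0.0111] zU [ 0.513 -0.042 -0.857] yU [ 0.064  0.998 -0.011] w 0.0179 F [ 1.6 -0.7  3.2]
[-0.0881 -0.036   0.0111]
```

```bash
python3 -m creep '[{"hand":0.7,"tx":0,"ty":0,"tz":0,"yaw":0},{"hand":0.6,"tx":0,"ty":0,"tz":0,"yaw":0},{"hand":0.6,"tx":0,"ty":0,"tz":0,"yaw":0},{"hand":0.6,"tx":0,"ty":0,"tz":0,"yaw":0}]' 20
python3 -c "
from h import *
st()
im=eyes.snapshot('wrist'); crop('wrist',180,50,400,350,2,'w16',im)"
```

```text
t: 22.15
tool_pos: [0.596, -0.3042, 0.0104]
tool_rot: [-0.173, 0.747, -0.609, -0.204]
ft_force: [-0.2, -0.2, 0.4]
grip_width: 0.034
t 22.15 q [-0.72  1.13  0.76  1.64  0.33 -2.56] unit [-0.6758  0.0988  0.0104] zU [ 0.513 -0.04  -0.857] yU [ 0.063  0.998 -0.009] w 0.034 F [-0.2 -0.2  0.4]
```

View pics/w16.png

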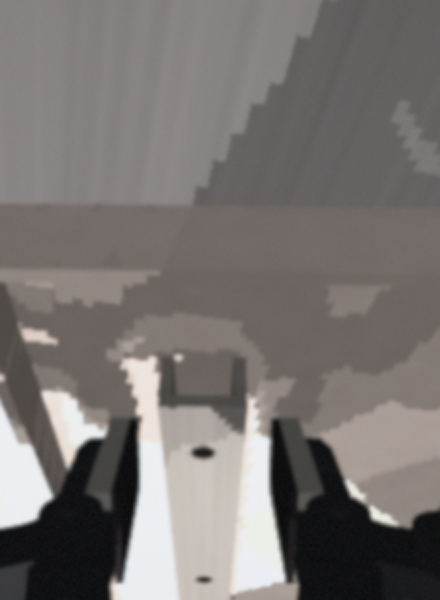

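Released with both fingers clear. Lifting straight up and closing the fingers in free space.

```bash
python3 -m creep '[{"hand":0.6,"tx":-0.003,"ty":0,"tz":-0.005,"yaw":0},{"hand":0.6,"tx":-0.0103,"ty":0,"tz":-0.0171,"yaw":0},{"hand":0.6,"tx":-0.0103,"ty":0,"tz":-0.0171,"yaw":0},{"hand":0.6,"tx":-0.0103,"ty":0,"tz":-0.0171,"yaw":0},{"hand":0.6,"tx":-0.0103,"ty":0,"tz":-0.0171,"yaw":0},{"hand":1,"tx":-0.0103,"ty":0,"tz":-0.0171,"yaw":0},{"hand":1,"tx":0,"ty":0,"tz":0,"yaw":0},{"hand":1,"tx":0,"ty":0,"tz":0,"yaw":0}]' 20
python3 -c "
from h import *
st()
im=eyes.snapshot('wrist'); cv2.imwrite('pics/w17.png',im[...,::-1]);im=eyes.snapshot('scene'); crop('scene',60,150,240,270,4,'s17',im)
print(rel(u2w([-.37,0,.12])),rel(u2w([-.345,0,.025])))"
```

```text
t: 23.0
tool_pos: [0.5955, -0.3048, 0.1164]
tool_rot: [-0.173, 0.747, -0.609, -0.203]
ft_force: [-0.5, -0.6, -0.9]
grip_width: 0.0004
t 23.0 q [-0.72  1.1   0.96  1.88  0.32 -2.57] unit [-0.6762  0.0995  0.1164] zU [ 0.512 -0.042 -0.858] yU [ 0.063  0.998 -0.011] w 0.0004 F [-0.5 -0.6 -0.9]
[-0.2687 -0.0806  0.157 ] [-0.2411 -0.0781  0.2512]
```

View pics/s17.png

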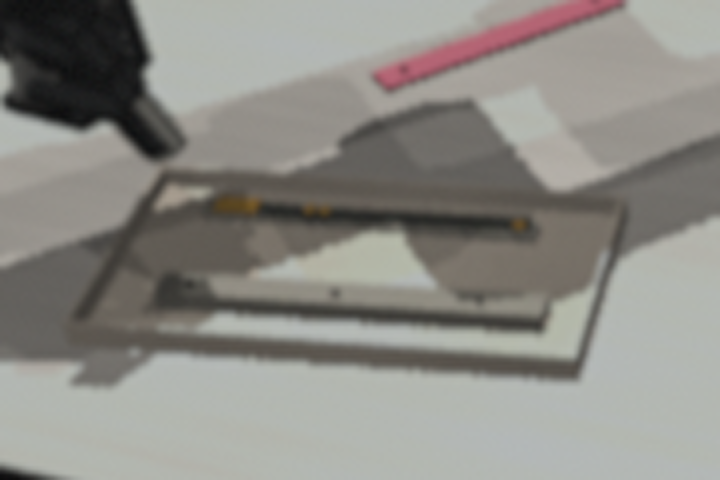

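View pics/w17.png

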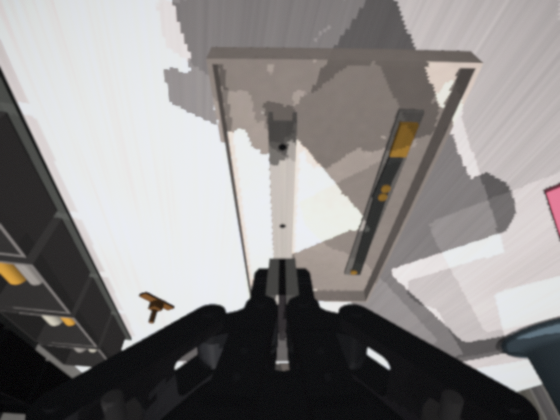

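The packer lies flat in the empty side, parallel to the wall, and the stay is unmoved. Going to the drawer pull.

```bash
python3 -m creep '[{"hand":1,"tx":-0.012,"ty":-0.003,"tz":0.006,"yaw":0},{"hand":1,"tx":-0.0224,"ty":-0.0067,"tz":0.0131,"yaw":0},{"hand":1,"tx":-0.0224,"ty":-0.0067,"tz":0.0131,"yaw":0},{"hand":1,"tx":-0.0224,"ty":-0.0067,"tz":0.0131,"yaw":0},{"hand":1,"tx":-0.0224,"ty":-0.0067,"tz":0.0131,"yaw":0},{"hand":1,"tx":-0.0224,"ty":-0.0067,"tz":0.0131,"yaw":0},{"hand":1,"tx":-0.0224,"ty":-0.0067,"tz":0.0131,"yaw":0},{"hand":1,"tx":-0.0224,"ty":-0.0067,"tz":0.0131,"yaw":0},{"hand":1,"tx":-0.0224,"ty":-0.0067,"tz":0.0131,"yaw":0},{"hand":1,"tx":-0.0224,"ty":-0.0067,"tz":0.0131,"yaw":0},{"hand":1,"tx":-0.0224,"ty":-0.0067,"tz":0.0131,"yaw":0},{"hand":1,"tx":-0.0224,"ty":-0.0067,"tz":0.0131,"yaw":0},{"hand":1,"tx":-0.01,"ty":-0.003,"tz":0.006,"yaw":-3.6},{"hand":1,"tx":0,"ty":0,"tz":0,"yaw":0},{"hand":1,"tx":0,"ty":0,"tz":0,"yaw":0},{"hand":1,"tx":0,"ty":0,"tz":0,"yaw":0}]' 40
python3 -c "
from h import *
st()
im=eyes.snapshot('wrist'); cv2.imwrite('pics/w18.png',im[...,::-1])
print(yawneed(RU[:,0]),rel(u2w([-.345,0,.12])),rel(u2w([-.345,0,.024])))"
```

```text
t: 24.7
tool_pos: [0.6113, 0.0148, 0.121]
tool_rot: [-0.179, 0.765, -0.586, -0.199]
ft_force: [0.5, -0.1, 0.6]
grip_width: -0.0
t 24.7 q [-0.32  0.7   0.2   1.35  0.47 -2.22] unit [-0.3717  0.0011  0.121 ] zU [ 0.513 -0.041 -0.857] yU [ 0.011  0.999 -0.041] w -0.0 F [ 0.5 -0.1  0.6]
-0.742354530112828 [-0.0225 -0.0006  0.0148] [0.0267 0.0034 0.0971]
```

View pics/w18.png

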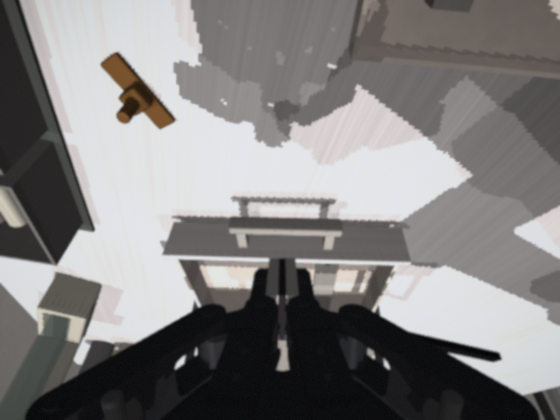

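```bash
python3 -m creep '[{"hand":1,"tx":0.0043,"ty":0.0005,"tz":0.0158,"yaw":-0.7},{"hand":1,"tx":0.0043,"ty":0.0005,"tz":0.0158,"yaw":0},{"hand":1,"tx":0.0043,"ty":0.0005,"tz":0.0158,"yaw":0},{"hand":1,"tx":0.0043,"ty":0.0005,"tz":0.0158,"yaw":0},{"hand":1,"tx":0.0043,"ty":0.0005,"tz":0.0158,"yaw":0},{"hand":1,"tx":0.0043,"ty":0.0005,"tz":0.0158,"yaw":0},{"hand":1,"tx":0,"ty":0,"tz":0,"yaw":0},{"hand":1,"tx":0,"ty":0,"tz":0,"yaw":0},{"hand":1,"tx":0,"ty":0,"tz":0,"yaw":0}]'
python3 -c "
from h import *
st()
im=eyes.snapshot('scene'); crop('scene',190,120,370,290,4,'s19',im)
print(rel(u2w([-.3,0,.026])),rel(u2w([-.19,0,.026])))"
```

```text
t: 25.65
tool_pos: [0.6069, 0.0409, 0.0278]
tool_rot: [-0.181, 0.769, -0.581, -0.196]
ft_force: [0.1, -0.6, 0.9]
grip_width: -0.0002
t 25.65 q [-0.28  0.75  0.04  1.12  0.48 -2.19] unit [-0.3454 -0.0015  0.0278] zU [ 0.513 -0.043 -0.858] yU [-0.     0.999 -0.05 ] w -0.0002 F [ 0.1 -0.6  0.9]
[-0.038   0.0017  0.0248] [-0.1325  0.0016  0.0812]
```

View pics/s19.png

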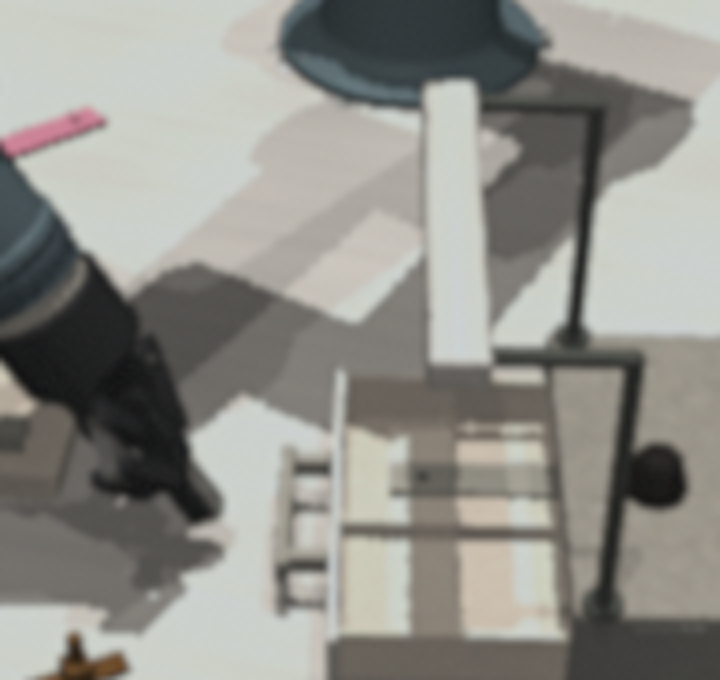

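```bash
python3 -m creep '[{"hand":1,"tx":-0.0086,"ty":0,"tz":0.006,"yaw":0},{"hand":1,"tx":-0.0086,"ty":0,"tz":0.006,"yaw":0},{"hand":1,"tx":-0.0043,"ty":0,"tz":0.0025,"yaw":0},{"hand":1,"tx":-0.0043,"ty":0,"tz":0.0025,"yaw":0},{"hand":1,"tx":-0.006,"ty":0,"tz":0.0036,"yaw":0},{"hand":1,"tx":-0.0086,"ty":0,"tz":0.0051,"yaw":0},{"hand":1,"tx":-0.0086,"ty":0,"tz":0.0051,"yaw":0},{"hand":1,"tx":-0.0086,"ty":0,"tz":0.0051,"yaw":0},{"hand":1,"tx":-0.0086,"ty":0,"tz":0.0051,"yaw":0},{"hand":1,"tx":-0.0086,"ty":0,"tz":0.0051,"yaw":0},{"hand":1,"tx":-0.0086,"ty":0,"tz":0.0051,"yaw":0},{"hand":1,"tx":0,"ty":0,"tz":0,"yaw":0}]'
python3 -c "
from h import *
st()
im=eyes.snapshot('scene'); crop('scene',190,120,370,290,4,'s20',im)"
```

```text
t: 26.9
tool_pos: [0.5796, 0.1382, 0.026]
tool_rot: [-0.181, 0.77, -0.58, -0.198]
ft_force: [0.0, -0.1, 0.6]
grip_width: -0.0002
t 26.9 q [-0.14  0.67 -0.12  0.97  0.51 -2.04] unit [-0.2443 -0.0005  0.026 ] zU [ 0.515 -0.04  -0.856] yU [-0.003  0.999 -0.049] w -0.0002 F [ 0.  -0.1  0.6]
```

View pics/s20.png

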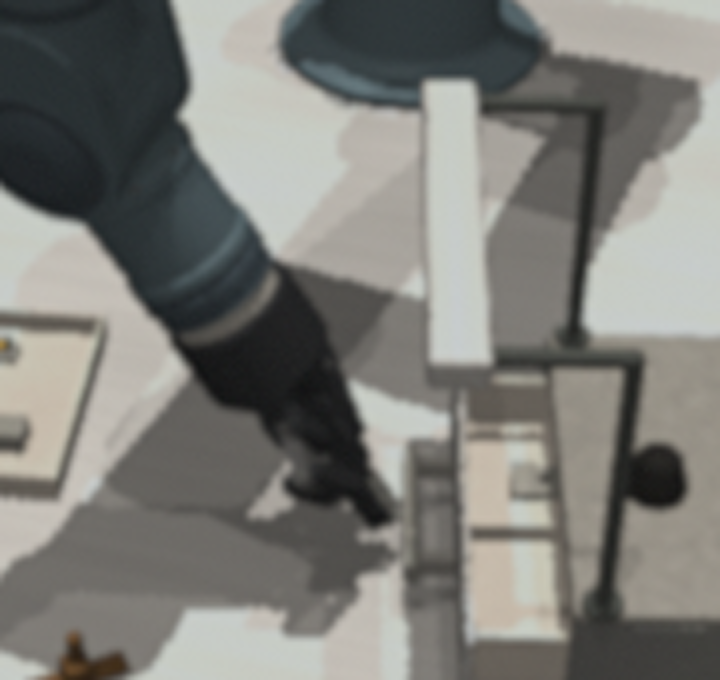

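The drawer is moving and the flat strip is riding with it. Continuing to the stop.

```bash
python3 -m creep '[{"hand":1,"tx":-0.005,"ty":0,"tz":0.003,"yaw":0},{"hand":1,"tx":-0.0086,"ty":0,"tz":0.0051,"yaw":0},{"hand":1,"tx":-0.0086,"ty":0,"tz":0.0051,"yaw":0},{"hand":1,"tx":-0.0086,"ty":0,"tz":0.0051,"yaw":0},{"hand":1,"tx":-0.004,"ty":0,"tz":0.0024,"yaw":0},{"hand":1,"tx":0,"ty":0,"tz":0,"yaw":0}]'
python3 -c "
from h import *
st()
im=eyes.snapshot('scene'); crop('scene',190,120,370,290,4,'s21',im)"
```

```text
t: 27.55
tool_pos: [0.5692, 0.1766, 0.0261]
tool_rot: [-0.18, 0.769, -0.58, -0.198]
ft_force: [-0.1, -0.3, 0.5]
grip_width: -0.0001
t 27.55 q [-0.07  0.65 -0.17  0.91  0.52 -1.97] unit [-0.2045 -0.0004  0.0261] zU [ 0.514 -0.04  -0.857] yU [-0.003  0.999 -0.048] w -0.0001 F [-0.1 -0.3  0.5]
```

View pics/s21.png

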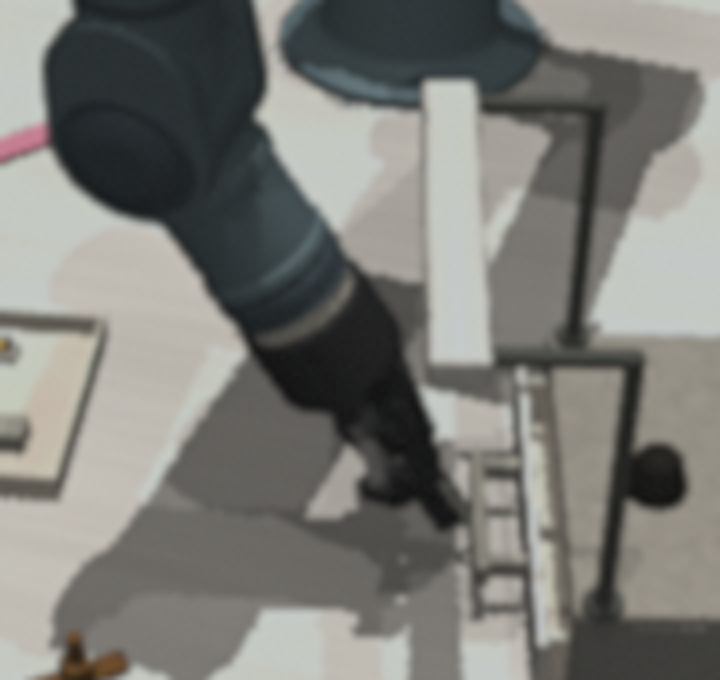

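```bash
python3 -m creep '[{"hand":1,"tx":-0.0043,"ty":0,"tz":0.0026,"yaw":0},{"hand":1,"tx":-0.0043,"ty":0,"tz":0.0026,"yaw":0},{"hand":1,"tx":-0.0034,"ty":0,"tz":0.0021,"yaw":0},{"hand":1,"tx":0,"ty":0,"tz":0,"yaw":0}]'
python3 -m creep '[{"hand":1,"tx":-0.0026,"ty":0,"tz":0.0015,"yaw":0},{"hand":1,"tx":0,"ty":0,"tz":0,"yaw":0}]'
python3 -m creep '[{"hand":1,"tx":-0.0026,"ty":0,"tz":0.0015,"yaw":0},{"hand":1,"tx":0,"ty":0,"tz":0,"yaw":0}]'
python3 -c "
from h import *
st()
im=eyes.snapshot('scene'); crop('scene',250,180,370,290,6,'s22',im)"
```

```text
t: 28.0
tool_pos: [0.5665, 0.1881, 0.0257]
tool_rot: [-0.18, 0.769, -0.581, -0.196]
ft_force: [0.1, -5.2, 0.5]
grip_width: -0.0001
t: 28.2
tool_pos: [0.5665, 0.1883, 0.0257]
tool_rot: [-0.178, 0.77, -0.582, -0.194]
ft_force: [-1.2, -14.0, 4.9]
grip_width: -0.0001
t: 28.4
tool_pos: [0.5665, 0.1885, 0.0257]
tool_rot: [-0.176, 0.77, -0.583, -0.192]
ft_force: [-1.8, -25.3, 9.7]
grip_width: 0.0001
t 28.4 q [-0.05  0.63 -0.18  0.88  0.51 -1.93] unit [-0.1923 -0.0009  0.0257] zU [ 0.502 -0.042 -0.864] yU [ 0.001  0.999 -0.048] w 0.0001 F [ -1.8 -25.3   9.7]
```

View pics/s22.png

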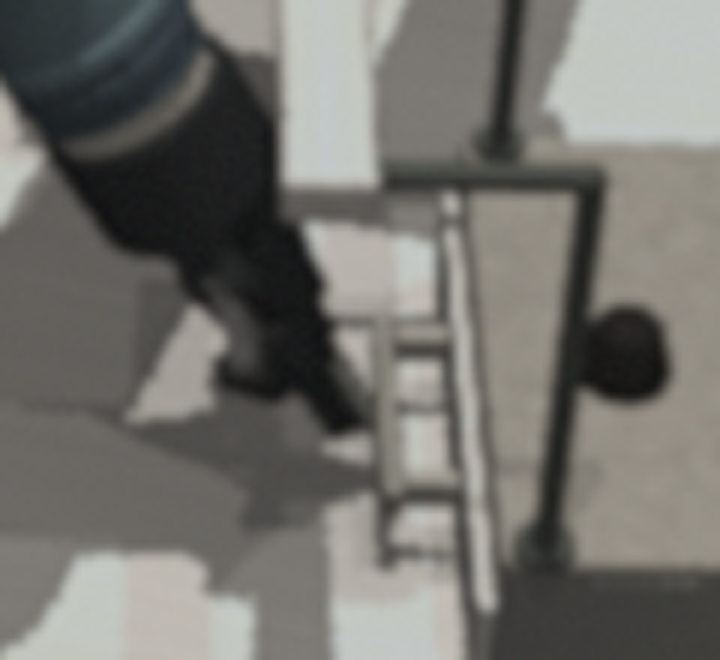

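The force rose to 25 N with no further movement at TCP x=-0.192, which is where I predicted the shut position. Backing away and checking.

```bash
python3 -m creep '[{"hand":1,"tx":0.0043,"ty":0,"tz":-0.0026,"yaw":0},{"hand":1,"tx":0.0086,"ty":0,"tz":-0.0051,"yaw":0},{"hand":1,"tx":0.0172,"ty":0,"tz":-0.0102,"yaw":0},{"hand":1,"tx":0.0172,"ty":0,"tz":-0.0102,"yaw":0},{"hand":1,"tx":0.0172,"ty":0,"tz":-0.0102,"yaw":0},{"hand":1,"tx":0.0172,"ty":0,"tz":-0.0102,"yaw":0},{"hand":1,"tx":0.01,"ty":0,"tz":-0.02,"yaw":0},{"hand":1,"tx":0,"ty":0,"tz":-0.03,"yaw":0},{"hand":1,"tx":0,"ty":0,"tz":-0.03,"yaw":0},{"hand":1,"tx":0,"ty":0,"tz":-0.03,"yaw":0},{"hand":1,"tx":0,"ty":0,"tz":0,"yaw":0},{"hand":1,"tx":0,"ty":0,"tz":0,"yaw":0},{"hand":1,"tx":0,"ty":0,"tz":0,"yaw":0}]'
python3 - <<'E'
from h import *
st()
im=eyes.snapshot('scene'); cv2.imwrite('pics/s23.png',im[...,::-1]); im=eyes.snapshot('top'); cv2.imwrite('pics/t23.png',im[...,::-1]); im=eyes.snapshot('wrist'); cv2.imwrite('pics/w23.png',im[...,::-1])
for c in ('scene','top'):
  print(c,'stay',find('friction_stay',c)[:2],'pull',[w2u(b).round(3) for a,b in find('drawer_pull',c)[:2]],'pack',[(a,w2t(b).round(4)) for a,b in find('packer_mid',c)],'peg',find('casement_peg',c)[:1],'bump',find('bumper_stop',c)[:1])
E
```

```text
t: 29.75
tool_pos: [0.6015, 0.0397, 0.1136]
tool_rot: [-0.18, 0.769, -0.58, -0.198]
ft_force: [-0.6, 0.4, -0.6]
grip_width: -0.0002
t 29.75 q [-0.28  0.67  0.13  1.29  0.48 -2.2 ] unit [-0.3451  0.004   0.1136] zU [ 0.514 -0.039 -0.857] yU [-0.002  0.999 -0.047] w -0.0002 F [-0.6  0.4 -0.6]
scene stay [(0.9, array([ 0.4979, -0.2376,  0.0083])), (0.33, array([ 0.5438, -0.2404,  0.0015]))] pull [array([-0.159, -0.015,  0.038])] pack [(0.78, array([-0.0013, -0.0351,  0.0139])), (0.7, array([0.646 , 0.2201, 0.0177]))] peg [(0.66, array([ 7.257e-01,  4.300e-03, -3.000e-04]))] bump [(0.67, array([0.5739, 0.2841, 0.0945]))]
top stay [(0.5, array([ 0.5054, -0.3099,  0.0084]))] pull [array([-0.16 , -0.004,  0.041])] pack [(0.6, array([0.645 , 0.2297, 0.0132])), (0.53, array([-0.0825, -0.0374,  0.018 ])), (0.26, array([ 0.4358, -0.1026,  0.0425]))] peg [(0.68, array([0.7188, 0.0079, 0.0072]))] bump [(0.66, array([0.5627, 0.2797, 0.0999]))]
```

View pics/s23.png

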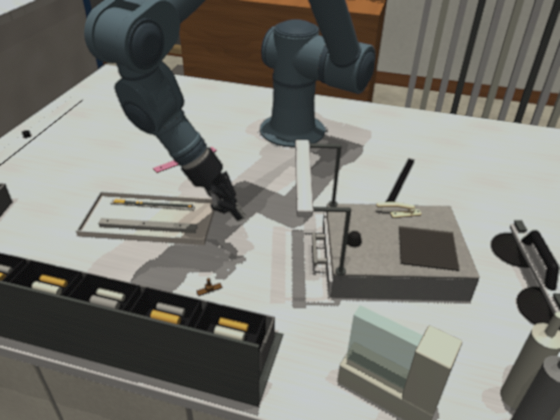

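View pics/t23.png

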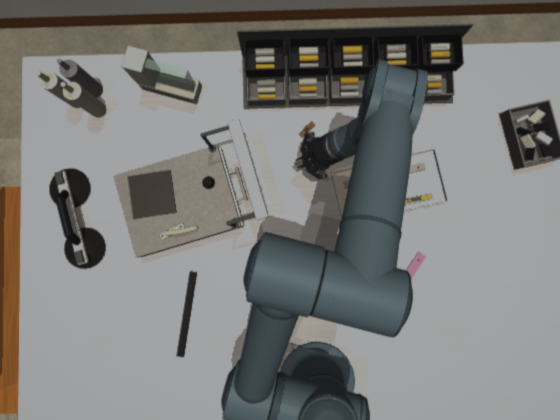

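View pics/w23.png

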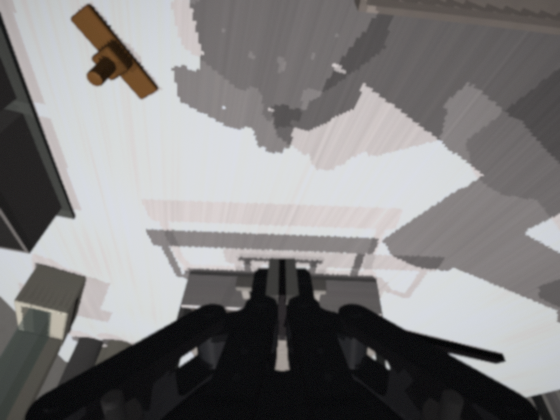

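The packer lies flat in the tray at scene px (148,224), and the network puts it at tray (-0.001, -0.035). The drawer front is flush at px (325,255). The peg and bumper are where they were, and the hand touches nothing.

```bash
python3 -c "
from bench import arm
print(arm.job_done(), arm.get_state()['t'])"
```

```text
the job is handed in; nothing more can be done
the job is handed in; nothing more can be done
```

The packer is lying flat in the empty side of the order tray, the drawer is shut, and the job was handed in at about 30 s. I know of no failed step, but `job_done()` gives no verdict.

**What I did**
- **Reaching under the lamp:** The moves have no tilt. I pushed the arm against its reach limit at azimuth 104° until the hand leaned about 31° outward, then carried that lean to the drawer.
- **Taking it out:** I gripped the packer across its width about 30 mm from its front end. It first rose almost level in the grip. I lifted it lightly against the underside of the cabinet top (about 2 N on the wrist) so that it tipped nose-up about 5°, then drew it out endwise over the lip.
- **Setting it down:** I lowered it rear end first, then eased the front down at minimum grip force, with about 3 N on the wrist when it was down, and released it.
- **Shutting the drawer:** I pushed on the pull with closed fingers until the force rose to about 25 N with no further movement, then backed off.

**Last checks**
- **Packer:** Scene camera puts it at tray (-1, -35) mm, flat and parallel to the wall.
- **Drawer:** The front looks flush with the cabinet. The fingertips stopped within 1 mm of where I expected for fully shut.
- **Other things:** The lamp, peg, bumper and stay are where they were, to the eye and in the scene camera's readings. The flat strip was still in the drawer when last seen, partway through the push.

**Disagreements**
- **Tray:** The wrist and top cameras differed along its length by about 3 mm at one end and about 1 cm at the other, against ±32 mm of slack.
- **Top camera, at the end:** Its packer and stay readings were off because the arm hid part of the tray, so I relied on the scene camera.

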